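Stopper the leaning brown flagon in the bottle crate

TASK

The big brown flagon leaning in the crate of empties is still open and smells: take the orange-handled stopper out of its wooden drying block and put it in the flagon's neck. Keep hold of it until its flange sits flush on the lip, without ramming the glass, then let go and leave it there. Leave the mug, the jar lid and the green bottle where they are.

Things in the scene. Friction and masses are not known exactly. Their poses are not given: they have to be found in the camera images.
- stopper_grip (a point): Centre of the stopper's grip, an orange upright cylinder 24 mm in diameter and 40 mm long: 20 mm above the flange's top face, 28 mm above the flange's underside, 60 mm above the nose. z points from nose to grip, up at the start. Grip centre starts 68 mm above the floor.
- stopper_seat (a point): Point on the stopper's axis at the underside of its flange, 32 mm above the nose, 28 mm below the grip centre; same axes as stopper_grip. It comes to lie on flagon_mouth when the stopper is fully home.
- stopper: The stopper, about 60 g, loose, 80 mm long, round about its z; origin at its nose, z from nose to grip. From the nose: black rubber taper 32 mm long, 20 mm diameter at the nose, 28 mm at its top; orange flange 44 mm diameter, 8 mm thick; orange grip. It stands upright, nose down, in the block's hole.
- flagon_mouth (a point): Centre of the flagon's open mouth, in the plane of the lip, about 258 mm above the floor. z points out of the mouth along the neck's axis, leaning 35 degrees from vertical towards the robot's side, over the crate's near wall; -z leads into the neck. Bore straight and round, 32 mm diameter, 56 mm deep; neck 42 mm outside.
- flagon: Big brown glass flagon, 270 mm long, body 100 mm in diameter, the only bottle that leans and is open; wedged fast in the bottle crate, it does not move. Origin at the centre of its base, z along its axis to the mouth.
- bottle_crate: Grey plastic crate of empties, 360 x 260 x 160 mm (x, y, z), fixed, left or right of the robot. Origin: centre of its underside. The flagon leans to its -x side, the mouth 94 mm to -x of the origin; four capped brown bottles, 230 mm tall, stand in it at x = 55 and 130, y = +90 and -90 mm.
- can_crate: The same grey crate, fixed, full of crushed cans; on the other side. Origin at the centre of its underside.
- block: Dark wooden drying block, 70 x 70 x 40 mm, fixed, with a 35 mm round hole straight down through its middle in which the stopper stands, flange on the block's top. Origin at the centre of its underside.
- mug: White ceramic mug, 76 mm diameter, 90 mm tall, handle at its +y; loose bystander beside the block. Origin at the centre of its underside.
- jar_lid: Steel jar lid, 74 mm diameter, 13 mm tall, lying open side up; loose bystander. Origin at the centre of its underside.
- pet: Green square PET bottle with white cap lying along its y, 188 mm long, 60 mm wide and high; loose bystander. Origin on the floor under its middle.
Things that resemble listed ones, but are neither listed nor needed, are in the scene too. Of the things that look like the stopper, the smallest one is meant.

How it is judged:
By the outcome, as a careful person would: the job done as asked, in the order asked, and still so for the second after the job is handed in, with the robot touching nothing.
It also fails if it takes over 45 s, if anything falls off the work surface, if the arm or the gripper's body presses on something with over 40 N, if the wrist force passes 120 N, or if a joint passes its speed limit or range.

ROBOT

A 7-joint arm with a two-finger parallel gripper is mounted at the origin on the work surface. World frame = base frame: x ahead of the robot, y to its left, z up, the work surface at z = 0. Lengths are in m, angles in rad, forces in N, time in s.
With the tool pointing down it reaches from about 0.425 to 1.025 m from the base axis. Payload 9.4 kg.
Tool frame: the origin (TCP) lies midway between the tips of the shut fingers; the grasp point (between the pads) lies 19 mm behind it (r.grip_depth is the distance from the TCP to the grasp point, in m); z points along the fingers, y is the direction in which the jaws open and shut (so a half turn about z gives the same grasp; the last joint's range is limited). The gripper opens to 93 mm and grips with 3 to 60 N. Pads are 15 mm wide; open, the fingers measure 128 mm over their backs; the gripper's body (75 mm by 188 mm) begins 65 mm behind the grasp point.
Start: joints at [-1.195, 0.599, -0.003, 1.599, 0.002, 0.943, -0.08], TCP at [0.317, 0.652, 0.219] pointing down, gripper open.
Joint ranges: [-2.57, 2.57], [-0.35, 1.97], [-1.29, 1.29], [0.11, 2.56], [-1.05, 4.19], [0.11, 1.86], [-2.63, 2.63]. Speed limits (rad/s): [2.22, 2.22, 3.01, 3.01, 3.14, 3.14, 3.14].

INTERFACE

Orientations are given as [roll, pitch, yaw] about the fixed x, y, z axes, in that order (R = Rz(yaw) Ry(pitch) Rx(roll)).
In Python, from cell import r, optics gives the robot as it stands.
- The arm moves only by the tool step_arm, never from a script. Its argument "motion" is a list that holds one entry, the list of rows, each a list of 5 numbers: the opening, from 0 (shut) to 1 (fully open), then the shift along the tool's x, y, z as a fraction of full scale, then the turn about the tool's z as a fraction of full scale. In form: [[[fingers, tx, ty, tz, yaw], ...]]. A call has exactly 5 rows; each row shifts and turns the commanded pose from where the row before left it, along the tool's axes as they then stand; what a row does not reach is not made up. Full scale, the value 1, is 0.15 m for a shift and 45 degrees for a turn. A row lasts 1/10 s, in which the tool goes at most 50 mm and 8.59 degrees, less where a joint would pass 70% of its speed; a pose out of reach is approached as far as the arm can. A call with a number of a shift or a turn outside -1 to 1 is refused whole. A call with a gripper value outside its range is refused whole. The fingers move at their own pace and stop on an object; the grip force is fixed at half the most. Time passes only in rows, so rows that do not move let the fingers close, or fill a call up. It gives the time, the measured TCP pose, the force and the opening at its end, in the units of the state.
- r.get_obs(): the state, without advancing time (a new reading comes with each control period).
- optics.camera(name): name is "scene" or "top" or "wrist"; returns a dict with "pixels" (480x640x3 uint8, red, green, blue), "z_map" (480x640 float32, m along the optical axis (not along the pixel's ray), 0 where there is no reading), "camera_matrix" (3x3 intrinsics, pixels), "world_from_camera" (4x4, takes a point from camera to world coordinates). Camera axes: x right, y down, z forward; pixel columns grow to the right and rows downward; lengths in m; the calibration is good to about 2 mm. A picture is of the moment at which its call begins.
- r.job_done(): hands the job in, once; it reports no verdict.
The state is a dict: "time_s": time; "joints": joint angles; "qd": joint speeds; "joint_efforts": joint torques, N m; "tcp_pos": TCP position; "ee_rot": TCP orientation; "wrist_force": force on the tool from outside, world axes, zero at the start; "moment": the same for the moment, N m; "finger_gap": finger opening in m.
Only numpy, scipy, OpenCV 4.12 (cv2) and the standard library are available. Lean on these libraries where they do the work, as an engineer would, in place of code of your own. Each camera call takes 0.05 s, during which the arm holds its last target.

## Working session

There is one attempt and no reset: what is moved stays moved. The work goes in short steps, Python scripts to look and compute and a tool call to move; the robot and the scene stay as the last step left them, time stands still between calls to the robot, and variables do not carry over. Pictures are saved under pics/ and viewed, and the job is handed in when it is done.

Besides the shell and the picture viewer there is one more tool, called after "Request:" by a JSON object that holds its "api" and its "payload", one argument or row to a line. step_arm: Moves the arm, as the interface text tells. Its arguments: {"type":"object","properties":{"motion":{"type":"array","items":{"type":"array","items":{"type":"array","items":{"type":"number"}}}}},"required":["motion"]}

```bash
mkdir -p pics; ls; cat > h.py <<'E'
import numpy as np, cv2
from cell import r, optics
from scipy.spatial.transform import Rotation as R
def snap(n,f):
    c=optics.camera(n); cv2.imwrite('pics/'+f,c['pixels'][:,:,::-1]); np.savez('pics/'+f[:-4]+'.npz',**c); return c
def pts(c):
    K=np.array(c['camera_matrix']);z=c['z_map'];v,u=np.mgrid[0:z.shape[0],0:z.shape[1]]
    P=np.stack([(u-K[0,2])/K[0,0]*z,(v-K[1,2])/K[1,1]*z,z],-1);T=np.array(c['world_from_camera'])
    return P@T[:3,:3].T+T[:3,3]
E
python3 - <<'E'
from h import *
a=snap('scene','s0.png');b=snap('top','t0.png');snap('wrist','w0.png')
print(r.get_obs()); print(a['world_from_camera'],b['world_from_camera'],a['camera_matrix'])
E
```

```text
pics
{'time_s': 0.15, 'joints': array([-1.19471393,  0.59994047, -0.00252738,  1.59991962,  0.00182658,
        0.94285934, -0.07980932]), 'qd': array([-0.00049077, -0.00214527, -0.00129782, -0.00253208,  0.00184347,
        0.00018764, -0.0008257 ]), 'joint_efforts': array([ 2.47672557e-03, -7.65587568e+01,  1.49888065e+00, -2.52571607e+01,
       -5.23611589e-02,  1.48132781e-02,  6.33946775e-05]), 'tcp_pos': array([0.31703838, 0.65162867, 0.21796867]), 'ee_rot': array([-3.14047567e+00,  1.39485060e-04,  2.68886175e+00]), 'wrist_force': array([-0.21228098, -0.757723  , -0.42177545]), 'moment': array([-0.01103915,  0.01816787,  0.0184474 ]), 'finger_gap': 0.09277867177526422}
[[ 0.79813985  0.44055063 -0.41095975  1.13704014]
 [ 0.60215929 -0.56134482  0.56771135 -0.75234197]
 [ 0.01941547 -0.70057629 -0.71331333  1.11985684]
 [ 0.          0.          0.          1.        ]] [[-0.00529036 -0.99031947  0.13870605  0.46220171]
 [-0.99989929  0.00706548  0.01230845 -0.0251943 ]
 [-0.01316932 -0.13862697 -0.9902571   1.05955382]
 [ 0.          0.          0.          1.        ]] [[521.80354327   0.         324.119373  ]
 [  0.         521.80354327 244.8909664 ]
 [  0.           0.           1.        ]]
```

View pics/s0.png

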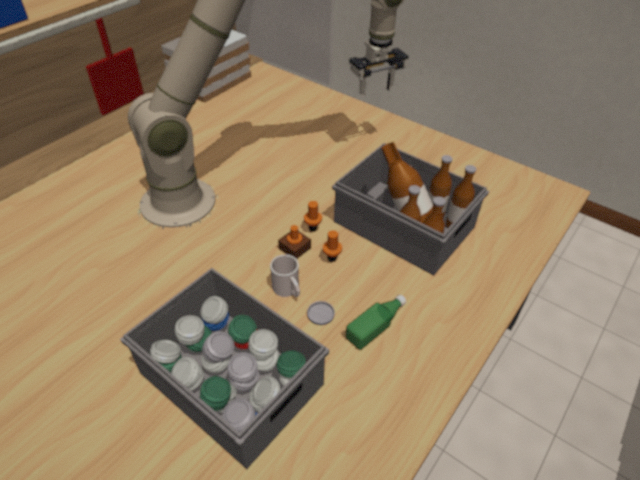

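View pics/t0.png

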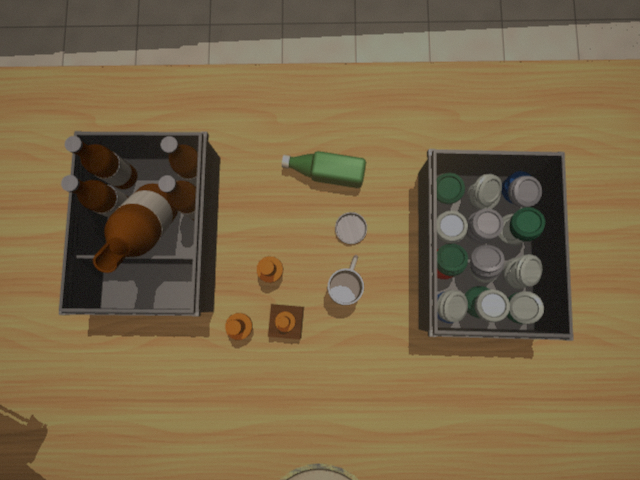

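View pics/w0.png

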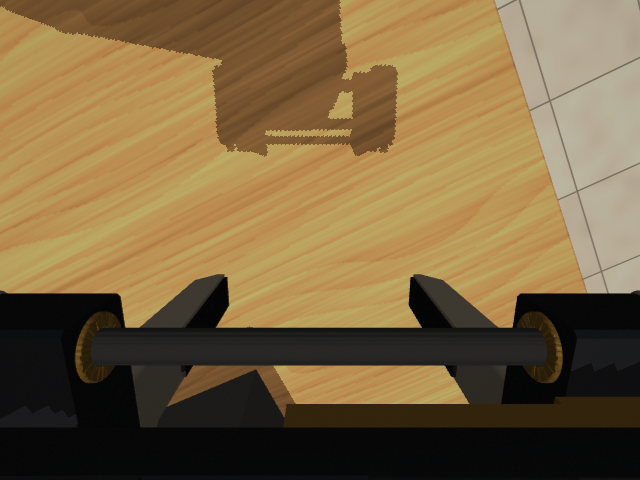

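The top view shows three stopper look-alikes, at (285,321) in the dark block, (268,268) and (238,326). The first one fits: it stands in the block and looks smallest. The flagon's mouth is near (105,262). I'll confirm with an enlarged crop and measure.

```bash
cat > m.py <<'E'
from h import *
import sys
t=dict(np.load('pics/t0.npz'));P=pts(t)
im=t['pixels'];
s=dict(np.load('pics/s0.npz'));Q=pts(s);ims=s['pixels']
hsv=lambda i:cv2.cvtColor(i,cv2.COLOR_RGB2HSV)
for nm,PP,I in(('top',P,im),('scene',Q,ims)):
    h=hsv(I);m=((h[...,0]<16)&(h[...,1]>190)&(h[...,2]>120)&(PP[...,2]>.02)&(PP[...,2]<.14)).astype(np.uint8)
    n,l,st,c=cv2.connectedComponentsWithStats(m)
    for i in range(1,n):
        if st[i,4]>40:
            p=PP[l==i];p=p[np.abs(p-np.median(p,0)).max(1)<.08]
            zt=np.percentile(p[:,2],97);top=p[p[:,2]>zt-.006]
            print(nm,c[i].round(),st[i,4],'top',top.mean(0).round(4),'zmax',zt.round(4),'ext',(np.percentile(p,98,0)-np.percentile(p,2,0)).round(3))
# flagon neck
for nm,PP,b in(('top',P,(60,200,150,300)),('scene',Q,(370,130,440,230))):
    sub=PP[b[1]:b[3],b[0]:b[2]]
    z=sub[...,2]; k=np.argsort(-z.ravel())[:5]; print(nm,sub.reshape(-1,3)[k].round(3))
a=cv2.resize(im[200:360,180:400],None,fx=3.6,fy=3.6)[:,:,::-1];cv2.imwrite('pics/c1.png',a)
b=cv2.resize(im[220:300,70:180],None,fx=7,fy=7)[:,:,::-1];cv2.imwrite('pics/c2.png',b)
b=cv2.resize(ims[120:240,340:490],None,fx=5,fy=5)[:,:,::-1];cv2.imwrite('pics/c3.png',b)
E
python3 m.py
```

```text
top [263. 267.] 110 top [0.5422 0.1091 0.1053] zmax 0.1074 ext [0.037 0.029 0.058]
top [238. 325.] 360 top [0.421  0.1698 0.1051] zmax 0.1076 ext [0.046 0.049 0.058]
top [281. 322.] 82 top [0.429  0.0721 0.0885] zmax 0.0913 ext [0.023 0.027 0.046]
scene [313. 215.] 199 top [0.4269 0.1656 0.1064] zmax 0.1083 ext [0.04  0.04  0.061]
scene [294. 236.] 153 top [0.4357 0.0679 0.0891] zmax 0.0908 ext [0.04  0.038 0.048]
scene [332. 245.] 229 top [0.5478 0.1003 0.107 ] zmax 0.1088 ext [0.042 0.042 0.062]
top [[ 0.462 -0.025  1.06 ]
 [ 0.462 -0.025  1.06 ]
 [ 0.462 -0.025  1.06 ]
 [ 0.462 -0.025  1.06 ]
 [ 0.462 -0.025  1.06 ]]
scene [[ 1.137 -0.752  1.12 ]
 [ 1.137 -0.752  1.12 ]
 [ 1.137 -0.752  1.12 ]
 [ 1.137 -0.752  1.12 ]
 [ 1.137 -0.752  1.12 ]]
```

View pics/c1.png

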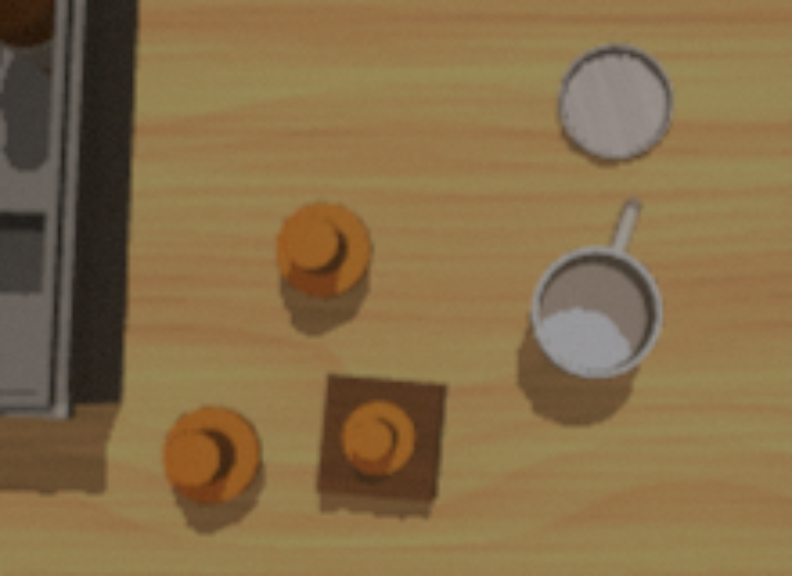

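View pics/c2.png

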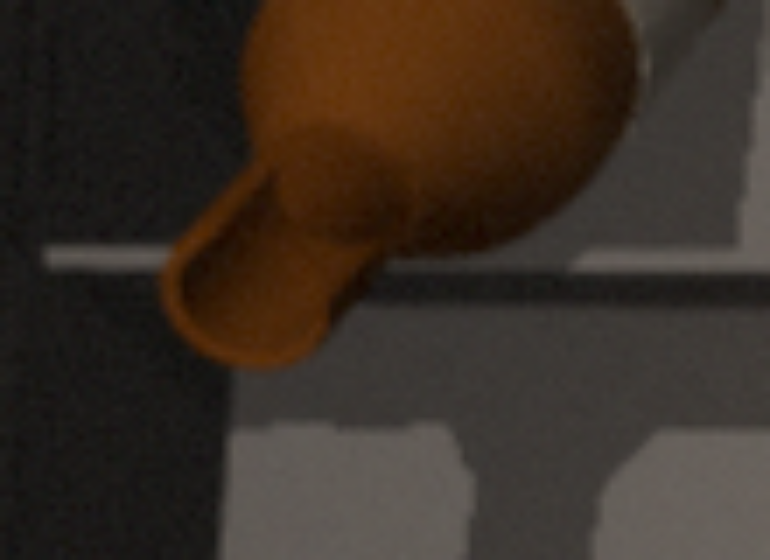

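View pics/c3.png

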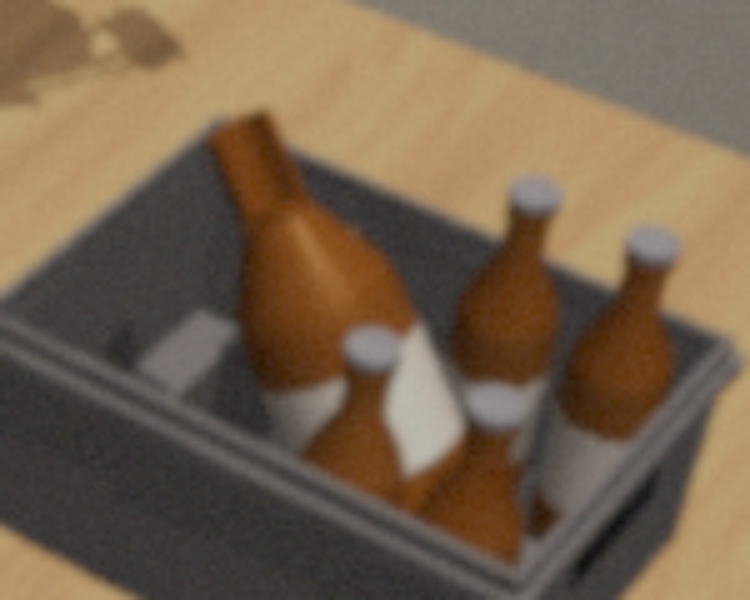

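The enlarged crop confirms it: the stopper in the block has the smallest flange and grip, and the other two are bigger and stand free. Next I'll get its precise position and fit the flagon's axis.

```bash
cat > fit.py <<'E'
from h import *
from scipy.optimize import least_squares
t=dict(np.load('pics/t0.npz'));P=pts(t);s=dict(np.load('pics/s0.npz'));Q=pts(s)
for nm,PP in(('top',P),('scene',Q)):
    near=np.hypot(PP[...,0]-.432,PP[...,1]-.070)<.04
    p=PP[near&(PP[...,2]>.084)&(PP[...,2]<.095)]
    print(nm,len(p),p.mean(0).round(4),p.min(0).round(4),p.max(0).round(4))
    side=PP[near&(PP[...,2]>.053)&(PP[...,2]<.084)]
    f=lambda q:np.hypot(side[:,0]-q[0],side[:,1]-q[1])-.012
    if len(side)>10:
        o=least_squares(f,[.432,.07],loss='soft_l1',f_scale=.002);print(' side',len(side),o.x.round(4),np.median(np.abs(f(o.x))))
    fl=PP[near&(PP[...,2]>.044)&(PP[...,2]<.052)];print(' flange',fl.min(0).round(4),fl.max(0).round(4))
    bl=PP[(np.hypot(PP[...,0]-.432,PP[...,1]-.070)<.06)&(PP[...,2]>.034)&(PP[...,2]<.0435)].astype(np.float32)
    print(' block',cv2.minAreaRect(bl[:,:2]))
def flag(c,PP,b):
    h=cv2.cvtColor(c['pixels'],cv2.COLOR_RGB2HSV)
    m=(h[...,0]<18)&(h[...,1]>150)&(c['z_map']>0)
    M=np.zeros_like(m);M[b[1]:b[3],b[0]:b[2]]=1
    m&=M;return PP[m]
a=flag(t,P,(80,185,163,280));b=flag(s,Q,(378,138,432,200))
print(len(a),len(b),a.max(0),b.max(0))
def model(q,p):
    az,mx,my=q[:3];tl=np.radians(q[3]) if len(q)>3 else np.radians(35)
    d=np.array([np.sin(tl)*np.cos(az),np.sin(tl)*np.sin(az),np.cos(tl)])
    v=p-np.array([mx,my,.258]);S=v@d;rr=np.linalg.norm(v-S[:,None]*d,axis=1);return S,rr
def res(q,p):
    S,rr=model(q,p)
    e=np.zeros(len(p))
    n=(S<-.003)&(S>-.06);e[n]=np.minimum(np.abs(rr-.021),np.abs(rr-.016))[n]
    B=(S<-.14)&(S>-.25);e[B]=(rr-.05)[B]
    m=(S>=-.13)&(S<-.065);e[m]=np.where(rr[m]>.05,rr[m]-.05,0)
    f=S>0;e[f]=S[f]*2
    return e
for nm,p in(('top',a),('scene',b),('both',np.vstack([a,b]))):
    p=p[(p[:,2]<.3)&(p[:,2]>.05)]
    best=None
    for az0 in(2.,2.4,2.8,3.2):
        o=least_squares(res,[az0,.56,.40],args=(p,),loss='soft_l1',f_scale=.002,diff_step=1e-4)
        if best is None or o.cost<best.cost:best=o
    o2=least_squares(res,list(best.x)+[35],args=(p,),loss='soft_l1',f_scale=.002,diff_step=1e-4)
    print(nm,len(p),best.x.round(4),np.degrees(best.x[0]),best.cost,o2.x.round(4),o2.cost)
    S,rr=model(best.x,p)
    for lo in np.arange(-.2,.02,.01):
        k=(S>lo)&(S<=lo+.01)
        if k.sum()>3:print('  %.3f n%d %s'%(lo,k.sum(),np.percentile(rr[k],[5,50,95]).round(4)))
E
python3 fit.py
```

```text
top 105 [0.4302 0.0697 0.0884] [0.4188 0.0578 0.0845] [0.441  0.0806 0.0919]
 side 15 [0.4298 0.07  ] 0.0001830424642030818
 flange [0.4062 0.038  0.0442] [0.4634 0.1006 0.0519]Traceback (most recent call last):
  File "fit.py", line 14, in <module>
    print(' block',cv2.minAreaRect(bl[:,:2]))
                   ~~~~~~~~~~~~~~~^^^^^^^^^^
cv2.error: OpenCV(4.12.0) /io/opencv/modules/imgproc/src/convhull.cpp:143: error: (-215:Assertion failed) total >= 0 && (depth == CV_32F || depth == CV_32S) in function 'convexHull'
```

```bash
sed -i 's/cv2.minAreaRect(bl\[:,:2\])/cv2.minAreaRect(np.ascontiguousarray(bl[:,:2]))/' fit.py; python3 fit.py
```

```text
top 105 [0.4302 0.0697 0.0884] [0.4188 0.0578 0.0845] [0.441  0.0806 0.0919]
 side 15 [0.4298 0.07  ] 0.0001830424642030818
 flange [0.4062 0.038  0.0442] [0.4634 0.1006 0.0519]
 block ((0.4301045536994934, 0.06976404786109924), (0.07006381452083588, 0.06998457759618759), 84.75794219970703)
scene 48 [0.4341 0.0711 0.089 ] [0.4225 0.0582 0.0842] [0.4447 0.083  0.0925]
 side 65 [0.433  0.0735] 0.0013376143832700207
 flange [0.3995 0.0354 0.044 ] [0.4686 0.1058 0.0519]
 block ((0.4320586025714874, 0.07193171232938766), (0.07423262298107147, 0.07487393170595169), 83.52657318115234)
3818 1127 [0.74155705 0.48881285 0.27108348] [0.69883586 0.43308064 0.27222909]
top 3737 [3.4003 0.5491 0.3582] 194.8214458585231 0.04952185170684396 [ 3.4387  0.5458  0.3536 42.6577] 0.039179482003284145
  -0.200 n65 [0.0451 0.0519 0.078 ]
  -0.190 n98 [0.05   0.0601 0.083 ]
  -0.180 n138 [0.0552 0.0654 0.0895]
  -0.170 n187 [0.0627 0.0736 0.0957]
  -0.160 n175 [0.0741 0.0846 0.0983]
  -0.150 n70 [0.0418 0.0935 0.103 ]
  -0.140 n114 [0.0397 0.0555 0.1053]
  -0.130 n154 [0.0399 0.0583 0.1079]
  -0.120 n165 [0.
[... 1368 characters left out ...]
  -0.180 n135 [0.0596 0.0692 0.0928]
  -0.170 n178 [0.067  0.0774 0.0994]
  -0.160 n178 [0.0775 0.0878 0.1017]
  -0.150 n92 [0.042  0.0955 0.1055]
  -0.140 n169 [0.0427 0.0552 0.1074]
  -0.130 n251 [0.0423 0.0554 0.1078]
  -0.120 n286 [0.04   0.0526 0.0609]
  -0.110 n351 [0.0374 0.05   0.059 ]
  -0.100 n437 [0.0331 0.0456 0.0543]
  -0.090 n441 [0.0283 0.0404 0.0495]
  -0.080 n389 [0.0236 0.0337 0.0426]
  -0.070 n331 [0.0182 0.0267 0.0352]
  -0.060 n215 [0.0147 0.0206 0.0295]
  -0.050 n119 [0.0136 0.0183 0.0243]
  -0.040 n149 [0.0139 0.0177 0.0224]
  -0.030 n182 [0.0133 0.0183 0.0231]
  -0.020 n186 [0.013  0.0176 0.0234]
  -0.010 n219 [0.0117 0.0172 0.0241]
  0.000 n228 [0.0101 0.0167 0.0257]
```

```bash
cat > fit2.py <<'E'
from h import *
import re
src=open('fit.py').read().split("for nm,p in(('top',a)")[0]
import io,contextlib
with contextlib.redirect_stdout(io.StringIO()): exec(src)
b=flag(s,Q,(378,138,432,200))
def run(nm,p,ps,x0=[3.04,.545,.367]):
    for it in range(4):
        S,rr=model(x0,p);k=(S>-.115)&(S<.012)&(rr<.053)
        o=least_squares(ps,x0,args=(p[k],),loss='soft_l1',f_scale=.0015,diff_step=1e-4);x0=o.x
    S,rr=model(o.x,p[k])
    print(nm,k.sum(),'az',np.degrees(o.x[0]).round(2),o.x[1:].round(4),'cost/n',o.cost/k.sum())
    print('  ',[(round(lo,2),np.percentile(rr[(S>lo)&(S<=lo+.01)],[10,50,90]).round(4).tolist()) for lo in np.arange(-.12,.01,.01) if ((S>lo)&(S<=lo+.01)).sum()>3], 'Smax',np.percentile(S,[98,99.5]).round(4))
    return o.x
# revolution prior: shoulder profile from binned medians
def ps(q,p):
    S,rr=model(q,p);e=np.zeros(len(p))
    n=S>-.058;e[n]=np.minimum(np.abs(rr-.021),np.abs(rr-.0165))[n]
    m=~n
    if m.sum()>20:
        pf=np.polyfit(S[m],rr[m],4);e[m]=rr[m]-np.polyval(pf,S[m])
    f=S>0;e[f]=np.hypot(e[f],S[f]*2)
    return e
xa=run('top',a,ps);xb=run('scene',b,ps);run('both',np.vstack([a,b]),ps)
off=np.array([.0025,.0022,0.0006])
run('scene shifted',b-off,ps);run('both shifted',np.vstack([a,b-off]),ps)
# crates: rim points z~.16
for nm,PP in(('top',P),('scene',Q)):
    p=PP[(np.abs(PP[...,2]-.16)<.004)&(PP[...,1]>.15)&(PP[...,1]<.6)&(PP[...,0]>.38)&(PP[...,0]<.9)]
    print(nm,cv2.minAreaRect(p[:,:2].astype(np.float32).copy()))
E
python3 fit2.py
```

```text
top 2287 az 179.33 [0.5385 0.3637] cost/n 5.849204592046084e-07
   [(np.float64(-0.12), [0.046, 0.0473, 0.0485]), (np.float64(-0.11), [0.0429, 0.0453, 0.0471]), (np.float64(-0.1), [0.038, 0.0404, 0.0433]), (np.float64(-0.09), [0.0322, 0.035, 0.0379]), (np.float64(-0.08), [0.0269, 0.0295, 0.032]), (np.float64(-0.07), [0.0216, 0.024, 0.0268]), (np.float64(-0.06), [0.02, 0.021, 0.0221]), (np.float64(-0.05), [0.0198, 0.0208, 0.0217]), (np.float64(-0.04), [0.0154, 0.0203, 0.0216]), (np.float64(-0.03), [0.0153, 0.0201, 0.0217]), (np.float64(-0.02), [0.0151, 0.0197, 0.0216]), (np.float64(-0.01), [0.0156, 0.0188, 0.0211]), (np.float64(-0.0), [0.0156, 0.0185, 0.0209])] Smax [0.0003 0.0017]
scene 866 az 179.01 [0.5432 0.3652] cost/n 1.9050300570419246e-06
   [(np.float64(-0.12), [0.0426, 0.0466, 0.0494]), (np.float64(-0.11), [0.0414, 0.0449, 0.0489]), (np.float64(-0.1), [0.0357, 0.0415, 0.0456]), (np.float64(-0.09), [0.0306, 0.0355, 0.0405]), (np.float64(-0.08), [0.0251, 0.03, 0.0344]), (np.float64(-0.07), [0.0204, 0.0247, 0.0286]), (np.float64(-0.06), [0.0166, 0.0205, 0.0232]), (np.float64(-0
[... 1909 characters left out ...]
float64(-0.09), [0.0322, 0.0353, 0.0383]), (np.float64(-0.08), [0.0265, 0.0297, 0.0328]), (np.float64(-0.07), [0.0214, 0.0241, 0.0272]), (np.float64(-0.06), [0.0192, 0.0209, 0.0231]), (np.float64(-0.05), [0.0191, 0.0208, 0.0225]), (np.float64(-0.04), [0.0159, 0.0202, 0.022]), (np.float64(-0.03), [0.0158, 0.02, 0.0218]), (np.float64(-0.02), [0.0154, 0.0198, 0.022]), (np.float64(-0.01), [0.0156, 0.0189, 0.0212]), (np.float64(-0.0), [0.0159, 0.0184, 0.0215])] Smax [0.0004 0.0018]
top ((0.6333480477333069, 0.3624859154224396), (0.2628106474876404, 0.36063534021377563), 88.92877960205078)
scene ((0.6343019008636475, 0.3639967441558838), (0.2683279514312744, 0.3645203709602356), 88.88875579833984)
```

Request:
{"api": "step_arm", "payload": {
  "motion": [
    [[1, 0, 0, 0, 0.178], [1, 0, 0, 0, 0.178], [1, 0, 0, 0, 0.178], [1, 0, 0, 0, 0.178], [1, 0, 0, 0, 0.178]]
  ]
}}

```text
time_s: 0.65
tcp_pos: [0.317, 0.6518, 0.2183]
ee_rot: [-3.141, 0.0, 1.984]
wrist_force: [-0.8, -0.5, -0.4]
finger_gap: 0.093
```

Request:
{"api": "step_arm", "payload": {
  "motion": [
    [[1, 0, 0, 0, 0.178], [1, 0, 0, 0, 0.178], [1, 0, 0, 0, 0.178], [1, -0.3, 0.06, 0, 0], [1, -0.3, 0.06, 0, 0]]
  ]
}}

```text
time_s: 1.15
tcp_pos: [0.3343, 0.5615, 0.2176]
ee_rot: [3.142, 0.001, 1.573]
wrist_force: [1.3, -0.1, 0.3]
finger_gap: 0.0933
```

Request:
{"api": "step_arm", "payload": {
  "motion": [
    [[1, -0.327, 0.064, 0, 0], [1, -0.327, 0.064, 0, 0], [1, -0.327, 0.064, 0, 0], [1, -0.327, 0.064, 0, 0], [1, -0.327, 0.064, 0, 0]]
  ]
}}

```text
time_s: 1.65
tcp_pos: [0.383, 0.3147, 0.2186]
ee_rot: [3.141, -0.0, 1.571]
wrist_force: [1.1, 0.0, 0.4]
finger_gap: 0.093
```

Request:
{"api": "step_arm", "payload": {
  "motion": [
    [[1, -0.327, 0.064, 0, 0], [1, -0.327, 0.064, 0, 0], [1, -0.327, 0.064, 0, 0], [1, -0.327, 0.064, 0, 0], [1, -0.327, 0.064, 0, 0]]
  ]
}}

```text
time_s: 2.15
tcp_pos: [0.431, 0.0695, 0.2188]
ee_rot: [3.141, -0.0, 1.571]
wrist_force: [1.0, -0.3, 0.1]
finger_gap: 0.093
```

```bash
python3 - <<'E'
from h import *
c=snap('wrist','w1.png');o=r.get_obs();print(o['tcp_pos'],o['ee_rot'],o['joints'])
P=pts(c);
near=np.hypot(P[...,0]-.431,P[...,1]-.0705)<.035
p=P[near&(P[...,2]>.083)&(P[...,2]<.095)];print(len(p),p.mean(0),p.min(0),p.max(0))
v,u=np.where(near&(P[...,2]>.083)&(P[...,2]<.095));print(u.min() if len(u) else 0,u.max() if len(u) else 0,v.min() if len(u) else 0,v.max() if len(u) else 0)
E
```

```text
[0.43189743 0.06152427 0.21919637] [3.13995565e+00 2.21251048e-03 1.56200893e+00] [-0.5848937   0.26668286  0.39255084  2.25007545 -0.16327279  0.64957231
 -0.08335618]
560 [0.4310993  0.06935894 0.08778719] [0.419395   0.05729156 0.08311314] [0.44231902 0.08062481 0.09012642]
306 332 220 246
```

```bash
ls pics
```

```text
c1.png
c2.png
c3.png
s0.npz
s0.png
t0.npz
t0.png
w0.npz
w0.png
w1.npz
w1.png
```

View w1.

View pics/w1.png

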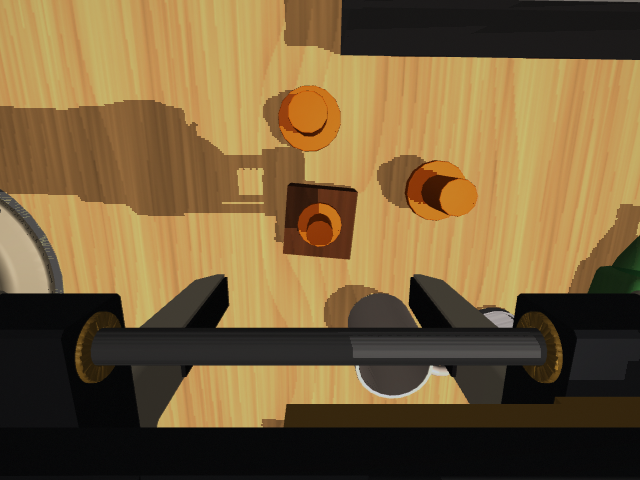

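```bash
python3 - <<'E'
from h import *
c=snap('wrist','w2.png');o=r.get_obs();print(o['time_s'],o['tcp_pos'],o['ee_rot'],o['qd'])
P=pts(c);
near=np.hypot(P[...,0]-.431,P[...,1]-.0705)<.035
p=P[near&(P[...,2]>.083)&(P[...,2]<.095)];print(len(p),p.mean(0),p.min(0),p.max(0))
E
```

```text
2.25 [0.43148206 0.06511484 0.21903046] [3.14066392e+00 1.20901194e-03 1.56081391e+00] [-0.08696147  0.01111972 -0.07240701 -0.01236798 -0.02066568  0.00360777
 -0.11103119]
565 [0.43109374 0.06916329 0.08772382] [0.41970912 0.05692789 0.08314444] [0.44256908 0.08046798 0.08995716]
```

The wrist picture shows the block and its stopper at (320,225), with the decoys at (308,115) and (440,192). The fingers straddle the target's line and clear the mug. Now I'll go down.

Request:
{"api": "step_arm", "payload": {
  "motion": [
    [[1, -0.01, 0, 0, 0], [1, 0, 0, 0.25, 0], [1, 0, 0, 0.25, 0], [1, 0, 0, 0.25, 0], [1, 0, 0, 0.15, 0]]
  ]
}}

```text
time_s: 2.75
tcp_pos: [0.43, 0.0718, 0.0814]
ee_rot: [-3.139, 0.0, 1.574]
wrist_force: [0.4, -0.6, -0.1]
finger_gap: 0.093
```

Request:
{"api": "step_arm", "payload": {
  "motion": [
    [[1, 0, 0, 0.1, 0], [1, 0, 0, 0.1, 0], [1, 0, 0, 0, 0], [1, 0, 0, 0, 0], [1, 0, 0, 0, 0]]
  ]
}}

```text
time_s: 3.25
tcp_pos: [0.4311, 0.0707, 0.0542]
ee_rot: [3.141, -0.0, 1.572]
wrist_force: [0.1, -0.0, 0.4]
finger_gap: 0.0927
```

```bash
python3 - <<'E'
from h import *
c=snap('wrist','w3.png');o=r.get_obs();print(o['time_s'],o['tcp_pos'],o['ee_rot'],o['wrist_force'])
E
```

```text
3.3 [0.43125712 0.07053178 0.05432807] [ 3.14048461e+00 -3.84357444e-04  1.57139007e+00] [ 0.88383033 -0.11686301  0.334875  ]
```

View pics/w3.png

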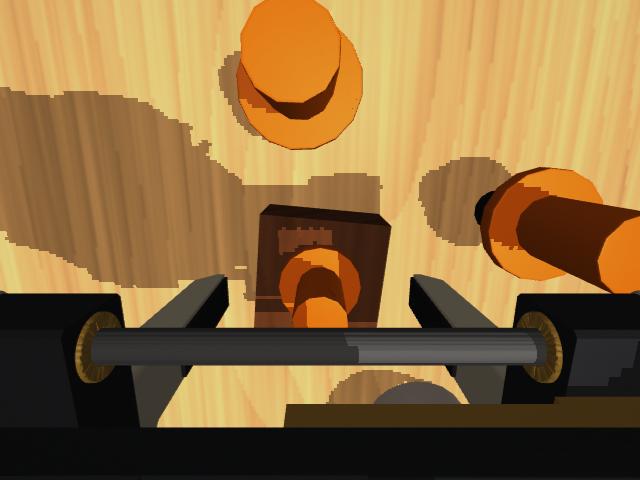

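The grip at (320,315) is centred between the fingers. Closing.

Request:
{"api": "step_arm", "payload": {
  "motion": [
    [[0, 0, 0, 0, 0], [0, 0, 0, 0, 0], [0, 0, 0, 0, 0], [0, 0, 0, 0, 0], [0, 0, 0, 0, 0]]
  ]
}}

```text
time_s: 3.8
tcp_pos: [0.431, 0.0699, 0.0537]
ee_rot: [3.141, -0.0, 1.57]
wrist_force: [-0.1, -0.0, -1.1]
finger_gap: 0.0572
```

Request:
{"api": "step_arm", "payload": {
  "motion": [
    [[0, 0, 0, 0, 0], [0, 0, 0, 0, 0], [0, 0, 0, 0, 0], [0, 0, 0, 0, 0], [0, 0, 0, 0, 0]]
  ]
}}

```text
time_s: 4.3
tcp_pos: [0.431, 0.0699, 0.0536]
ee_rot: [3.142, 0.0, 1.57]
wrist_force: [1.2, 0.2, -0.7]
finger_gap: 0.0225
```

Request:
{"api": "step_arm", "payload": {
  "motion": [
    [[0, 0, 0, 0, 0], [0, 0, 0, 0, 0], [0, 0, 0, -0.07, 0], [0, 0, 0, -0.073, 0], [0, 0, 0, 0, 0]]
  ]
}}

```text
time_s: 4.8
tcp_pos: [0.4314, 0.07, 0.0764]
ee_rot: [3.14, -0.0, 1.57]
wrist_force: [-0.4, -0.6, -0.7]
finger_gap: 0.0225
```

```bash
python3 - <<'E'
from h import *
c=snap('wrist','w4.png');o=r.get_obs();print(o['time_s'],o['tcp_pos'],o['finger_gap'],o['wrist_force'])
s=snap('scene','s4.png');cv2.imwrite('pics/s4c.png',cv2.resize(s['pixels'][180:290,240:380],None,fx=5.5,fy=5.5)[:,:,::-1])
E
```

```text
4.85 [0.43133392 0.0700673  0.07588928] 0.022296896951149323 [ 0.09685275 -0.95970279 -0.2391808 ]
```

View pics/w4.png

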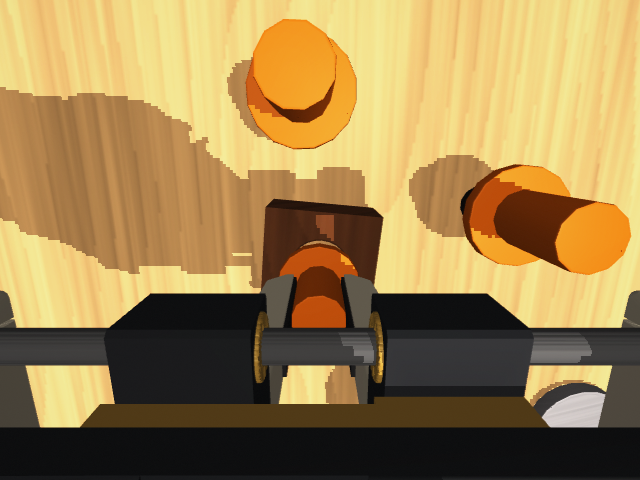

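View pics/s4c.png

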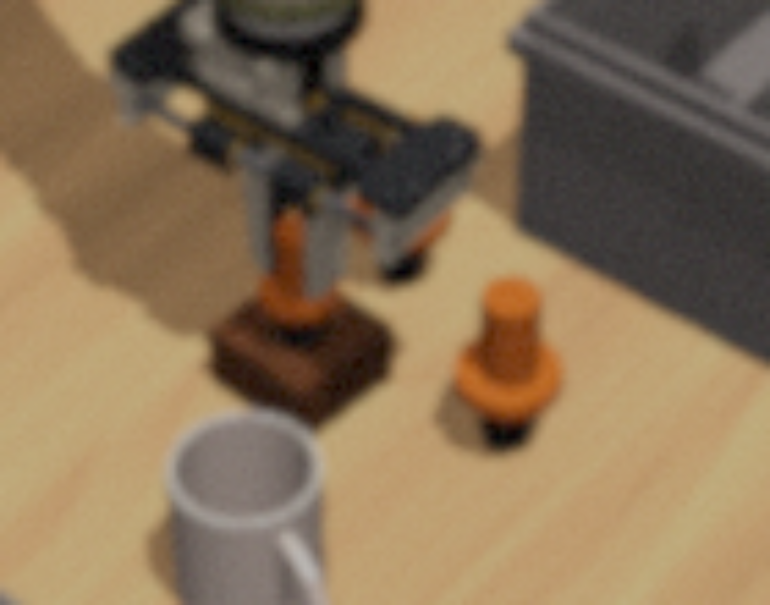

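The stopper is held at (320,290) and its nose is still in the hole. Next I'll pivot it in the jaws against the fixed block's rim.

Request:
{"api": "step_arm", "payload": {
  "motion": [
    [[0, 0.04, 0, 0, 0], [0, 0.04, 0, 0, 0], [0, 0.04, 0, 0, 0], [0, 0.035, 0, 0, 0], [0, 0, 0, 0, 0]]
  ]
}}

```text
time_s: 5.4
tcp_pos: [0.4308, 0.093, 0.0748]
ee_rot: [-3.141, 0.001, 1.57]
wrist_force: [-0.8, -3.7, 1.9]
finger_gap: 0.0224
```

```bash
python3 - <<'E'
from h import *
c=snap('wrist','w5.png');o=r.get_obs();print(o['time_s'],o['tcp_pos'],o['finger_gap'],o['wrist_force'],o['moment'])
s=snap('scene','s5.png');cv2.imwrite('pics/s5c.png',cv2.resize(s['pixels'][180:290,240:380],None,fx=5.5,fy=5.5)[:,:,::-1])
E
```

```text
5.45 [0.4308634  0.09297269 0.07484484] 0.02216327803091875 [ 0.31772816 -4.1049948   2.22331075] [-1.12915204 -0.01643951  0.02483924]
```

View pics/w5.png

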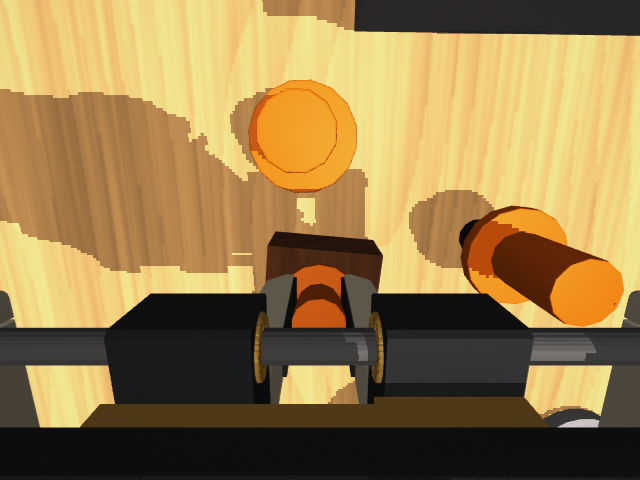

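View pics/s5c.png

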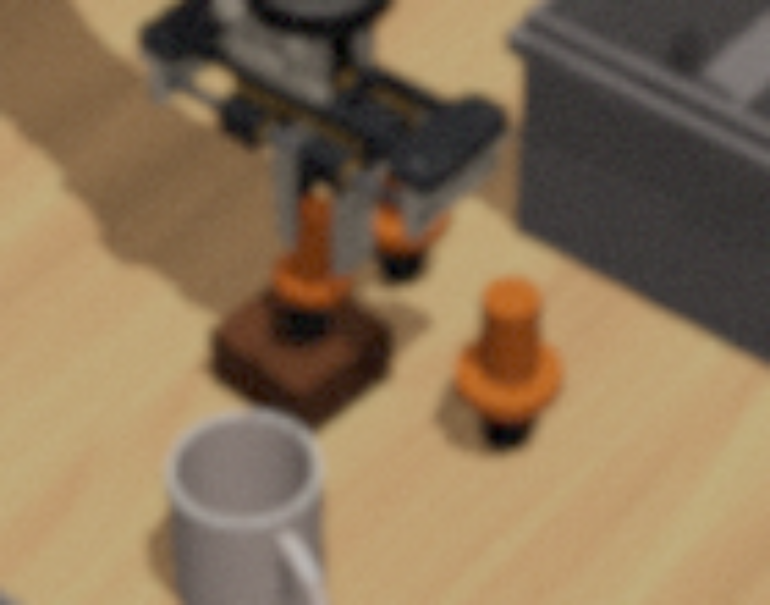

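It tilts as planned, about 17° at 4 N. Continuing.

Request:
{"api": "step_arm", "payload": {
  "motion": [
    [[0, 0.03, 0, 0.004, 0], [0, 0.03, 0, 0.006, 0], [0, 0.03, 0, 0.007, 0], [0, 0.022, 0, 0.005, 0], [0, 0, 0, 0, 0]]
  ]
}}

```text
time_s: 6.0
tcp_pos: [0.4309, 0.1108, 0.0716]
ee_rot: [-3.141, -0.0, 1.572]
wrist_force: [-0.2, -1.7, 1.4]
finger_gap: 0.0221
```

Request:
{"api": "step_arm", "payload": {
  "motion": [
    [[0, 0, 0, 0, 0], [0, 0, 0, -0.1, 0], [0, 0, 0, -0.25, 0], [0, 0, 0, -0.25, 0], [0, 0, 0, -0.25, 0]]
  ]
}}

```text
time_s: 6.5
tcp_pos: [0.4305, 0.1099, 0.2005]
ee_rot: [-3.141, 0.0, 1.57]
wrist_force: [0.4, 0.8, -1.2]
finger_gap: 0.0219
```

```bash
python3 - <<'E'
from h import *
c=snap('wrist','w6.png');o=r.get_obs();print(o['time_s'],o['tcp_pos'],o['finger_gap'],o['wrist_force'],o['moment'])
s=snap('scene','s6.png');cv2.imwrite('pics/s6c.png',cv2.resize(s['pixels'][150:260,260:400],None,fx=5.5,fy=5.5)[:,:,::-1])
E
```

```text
6.55 [0.43274891 0.1100411  0.20507806] 0.02227677972449435 [2.69134681 0.51890413 3.04327579] [ 0.00485785 -0.07636024  0.00104893]
```

View pics/w6.png

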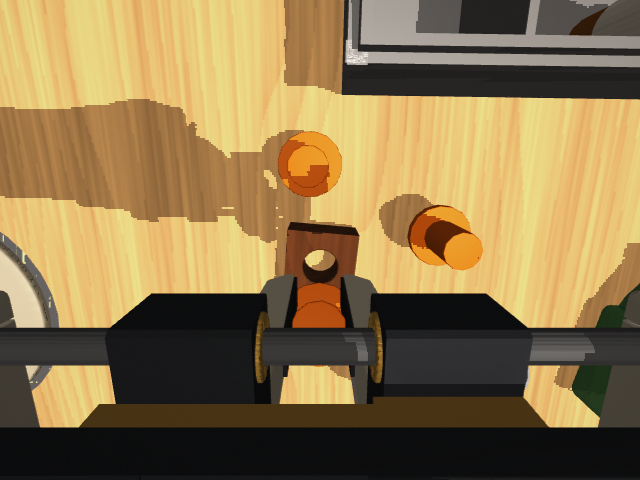

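View pics/s6c.png

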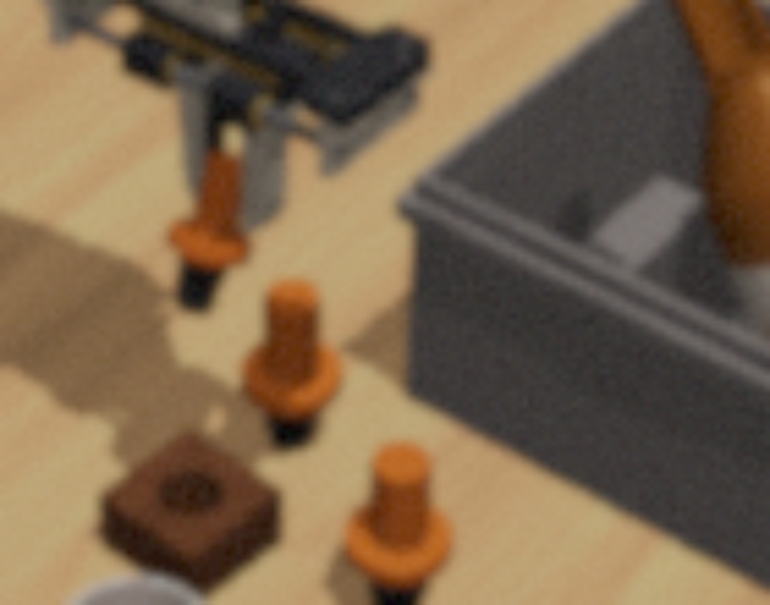

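The stopper is out of the block and tilted. Next I'll measure the tilt by fitting its model to the depth points.

```bash
cat > tilt.py <<'E'
from h import *
from scipy.optimize import least_squares
def sdf(S,r):
    # profile solid: taper 0..32 (10->14mm), flange 32..40 r22, grip 40..80 r12 ; S from nose
    def box(s0,s1,R):
        dx=np.abs(S-(s0+s1)/2)-(s1-s0)/2;dr=r-R
        return np.hypot(np.maximum(dx,0),np.maximum(dr,0))+np.minimum(np.maximum(dx,dr),0)
    tr=10+4*np.clip(S,0,32)/32
    dx=np.abs(S-16)-16;dr=r-tr
    tap=np.hypot(np.maximum(dx,0),np.maximum(dr,0))+np.minimum(np.maximum(dx,dr),0)
    return np.minimum(np.minimum(tap,box(32,40,22)),box(40,80,12))
def measure(cams,off=None,verbose=True):
    o=r.get_obs();tcp=o['tcp_pos'];Rm=R.from_euler('xyz',o['ee_rot']).as_matrix()
    out={}
    for nm in cams:
        c=optics.camera(nm) if isinstance(nm,str) else nm
        P=pts(c);L=((P-tcp)@Rm)*1000  # tool frame mm
        h=cv2.cvtColor(c['pixels'],cv2.COLOR_RGB2HSV)
        org=(h[...,0]<17)&(h[...,1]>170)&(h[...,2]>70)
        G=np.array([0,0,-19.])
        d=np.linalg.norm(L-G,axis=-1)
        m=org&(d<75)&(c['z_map']>0)
        p=L[m]
        def res(q):
            th,x0,z0=q[0],q[1],q[2];y0=q[3]
            D=np.array([np.sin(th),0,-np.cos(th)]) # nose->grip in tool frame
            v=p-np.array([x0,y0,z0])  # grip centre
            S=v@D;rr=np.linalg.norm(v-S[:,None]*D,axis=1);return np.append(sdf(S+60,rr),[q[3]*1,])
        b=None
        for t0 in(.3,.6,.8):
            q=least_squares(res,[t0,-2,-17,0],loss='soft_l1',f_scale=1.5)
            if b is None or q.cost<b.cost:b=q
        if verbose:print(nm if isinstance(nm,str) else 'c',len(p),'tilt',np.degrees(b.x[0]).round(2),'gripcentre tool mm',b.x[1:].round(2),'med',np.median(np.abs(b.fun)).round(2))
        out[str(nm)]=b.x
    return out
if __name__=='__main__':
    o=r.get_obs();print(o['time_s'],o['tcp_pos'],o['ee_rot'])
    measure(['scene','top','wrist'])
E
python3 tilt.py
```

```text
6.6 [0.43277555 0.11065437 0.20286083] [ 3.13572338 -0.00326575  1.5706783 ]
scene 159 tilt 22.87 gripcentre tool mm [ -8.45 -19.15   0.66] med 0.97
top 216 tilt 39.86 gripcentre tool mm [ -8.08 -20.3    1.03] med 1.04
wrist 2006 tilt 24.82 gripcentre tool mm [-10.28 -12.91  -2.59] med 0.43
```

```bash
cat > plotxz.py <<'E'
from h import *
from tilt import *
import sys
def plot(names,f):
    o=r.get_obs();tcp=o['tcp_pos'];Rm=R.from_euler('xyz',o['ee_rot']).as_matrix()
    im=np.full((600,800,3),255,np.uint8)
    for k,nm in enumerate(names):
        c=optics.camera(nm);L=((pts(c)-tcp)@Rm)*1000
        d=np.linalg.norm(L-np.array([0,0,-19]),axis=-1);m=(d<80)&(np.abs(L[...,1])<25)
        for p,col in zip(L[m],c['pixels'][m]):
            q=(int(400+p[0]*5),int(330+p[2]*5))
            mk=[cv2.MARKER_CROSS,cv2.MARKER_SQUARE,cv2.MARKER_TRIANGLE_UP][k]
            cv2.drawMarker(im,q,tuple(int(x) for x in col[::-1]),mk,5)
    cv2.circle(im,(400,330),4,(0,0,255),-1);cv2.circle(im,(400,330-95),4,(255,0,0),-1)
    cv2.imwrite(f,im)
plot(['scene','top','wrist'],'pics/'+sys.argv[1])
E
python3 plotxz.py p1.png
```

```text
(no output)
```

View pics/p1.png

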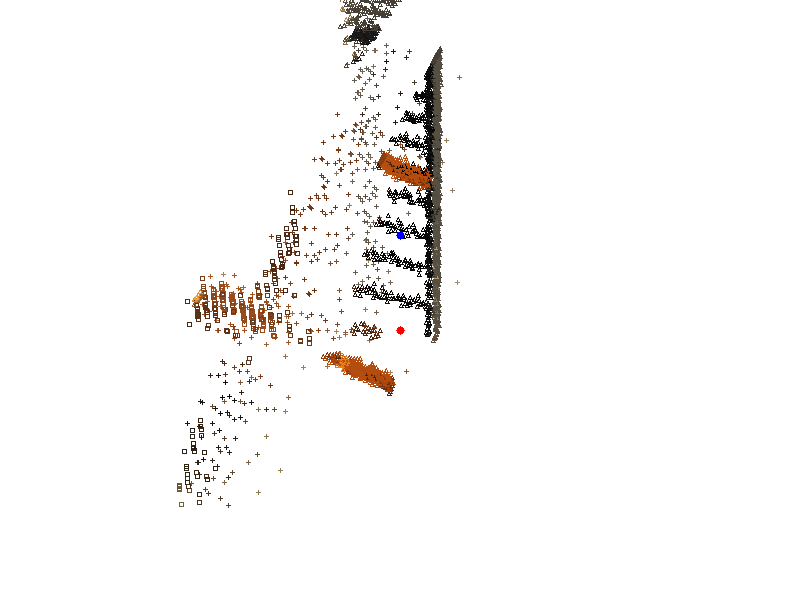

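The wrist points give a clear tilt of about 25°, from the parallel slopes of the flange and grip-top faces. The last 10° or so the neck itself can give. Next I'll raise, turn the tilt to face the robot side, and cross over to the flagon.

Request:
{"api": "step_arm", "payload": {
  "motion": [
    [[0, 0, 0, -0.24, 0], [0, 0, 0, -0.24, 0], [0, 0, 0, -0.24, 0], [0, 0, 0, -0.24, 0], [0, 0, 0, 0, -0.12]]
  ]
}}

```text
time_s: 7.4
tcp_pos: [0.4327, 0.1103, 0.3462]
ee_rot: [3.137, -0.002, 1.665]
wrist_force: [0.1, 1.1, -1.1]
finger_gap: 0.0223
```

Request:
{"api": "step_arm", "payload": {
  "motion": [
    [[0, 0, 0, 0, -0.18], [0, 0, 0, 0, -0.18], [0, 0, 0, 0, -0.18], [0, 0, 0, 0, -0.18], [0, 0, 0, 0, -0.18]]
  ]
}}

```text
time_s: 7.9
tcp_pos: [0.4306, 0.1098, 0.3421]
ee_rot: [-3.139, -0.001, 2.377]
wrist_force: [0.1, 0.4, -0.1]
finger_gap: 0.0223
```

Request:
{"api": "step_arm", "payload": {
  "motion": [
    [[0, 0, 0, 0, -0.18], [0, 0, 0, 0, -0.18], [0, 0, 0, 0, -0.18], [0, 0, 0, 0, -0.18], [0, 0, 0, 0, -0.18]]
  ]
}}

```text
time_s: 8.4
tcp_pos: [0.4307, 0.1098, 0.3421]
ee_rot: [-3.14, -0.002, 3.084]
wrist_force: [-0.5, -0.1, -0.8]
finger_gap: 0.0219
```

Request:
{"api": "step_arm", "payload": {
  "motion": [
    [[0, 0, 0, 0, -0.06], [0, -0.06, 0.15, 0, 0], [0, -0.06, 0.3, 0, 0], [0, -0.06, 0.3, 0, 0], [0, -0.06, 0.3, 0, 0]]
  ]
}}

```text
time_s: 8.9
tcp_pos: [0.4697, 0.2694, 0.3422]
ee_rot: [-3.141, -0.001, 3.124]
wrist_force: [1.0, -1.9, -0.7]
finger_gap: 0.0223
```

Request:
{"api": "step_arm", "payload": {
  "motion": [
    [[0, -0.06, 0.3, 0, 0], [0, -0.06, 0.15, 0, 0], [0, 0, 0, 0, 0], [0, 0, 0, 0, 0], [0, 0, 0, 0, 0]]
  ]
}}

```text
time_s: 9.4
tcp_pos: [0.4885, 0.333, 0.3426]
ee_rot: [-3.14, -0.001, 3.124]
wrist_force: [-0.4, -0.8, -0.8]
finger_gap: 0.0223
```

```bash
python3 tilt.py; python3 plotxz.py p2.png; python3 -c "
from h import *
snap('wrist','w7.png');s=snap('scene','s7.png');cv2.imwrite('pics/s7c.png',cv2.resize(s['pixels'][60:220,300:500],None,fx=4,fy=4)[:,:,::-1]);o=r.get_obs();print(o['time_s'],o['tcp_pos'],o['ee_rot'],o['finger_gap'])"
```

```text
9.4 [0.48848777 0.333039   0.34259133] [-3.14040839e+00 -9.43156568e-04  3.12397337e+00]
scene 158 tilt 25.55 gripcentre tool mm [-10.93 -18.87   1.75] med 1.23
top 14 tilt 23.72 gripcentre tool mm [-10.06 -17.02   0.14] med 0.32
wrist 2012 tilt 24.77 gripcentre tool mm [ -8.08 -16.48  -2.22] med 0.44
9.8 [0.48860402 0.33378469 0.34354071] [3.14125068e+00 2.83357669e-04 3.12510091e+00] 0.022063608691474897
```

View pics/w7.png

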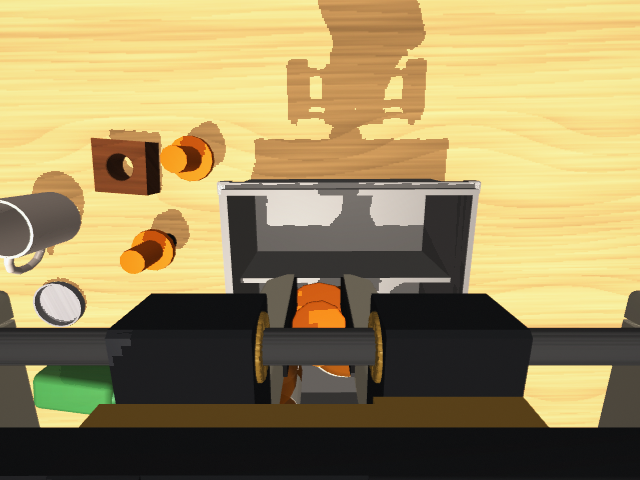

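View pics/s7c.png

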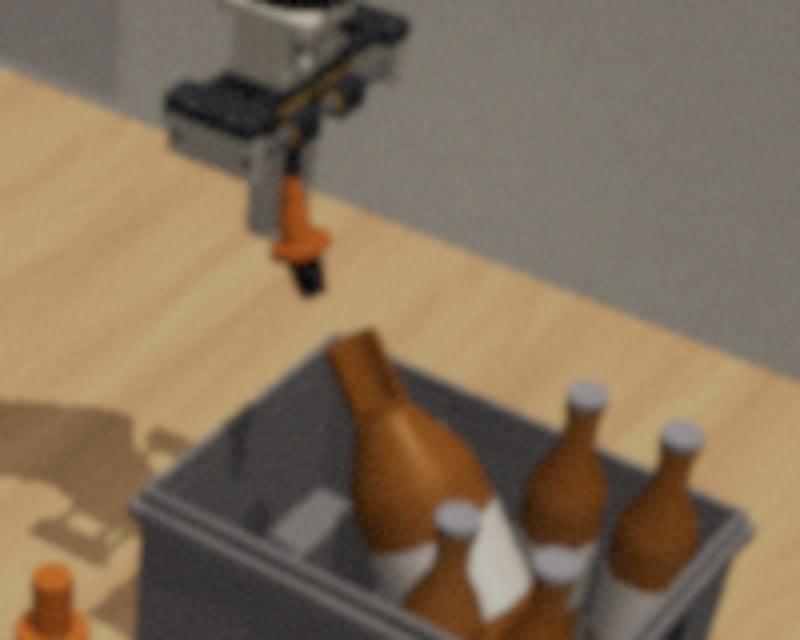

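View pics/p2.png

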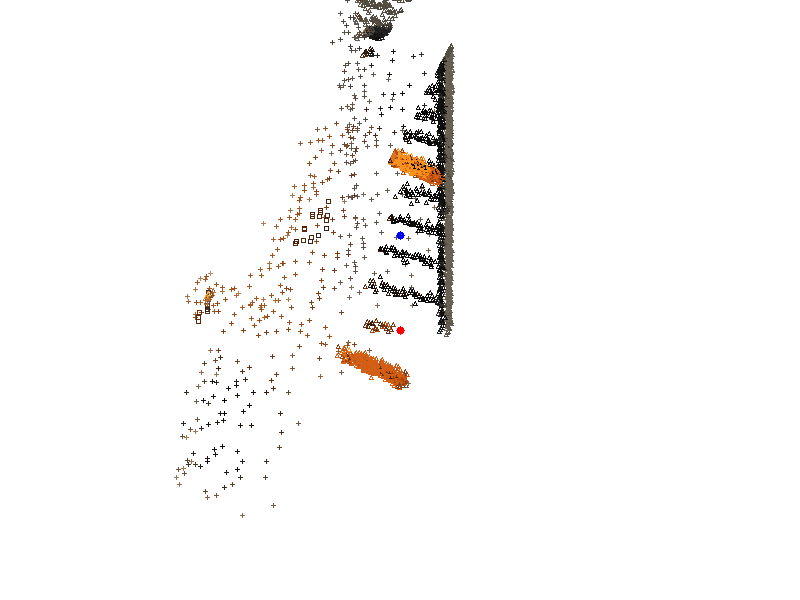

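The wrist crop shows the stopper held at (320,300) over the crate, and the scene crop shows it above the mouth with the tilt in the right plane. The hinge is at the grip's top, about 36 mm above the TCP, and the tilt is 24.8°. Next I'll move to a pre-insertion pose on the neck's axis.

Request:
{"api": "step_arm", "payload": {
  "motion": [
    [[0, 0.006, 0.1, 0, 0], [0, 0, 0.1, 0.05, 0], [0, 0, 0, 0.09, 0], [0, 0, 0, 0, 0], [0, 0, 0, 0, 0]]
  ]
}}

```text
time_s: 10.3
tcp_pos: [0.4879, 0.3636, 0.3213]
ee_rot: [-3.14, -0.001, 3.125]
wrist_force: [0.1, -0.3, -0.2]
finger_gap: 0.022
```

```bash
cat > look.py <<'E'
from h import *
import sys
n=sys.argv[1]
o=r.get_obs();print(o['time_s'],o['tcp_pos'].round(4),o['ee_rot'].round(4),o['finger_gap'].round(4),o['wrist_force'].round(1),o['moment'].round(2))
s=snap('scene','s%s.png'%n);t=snap('top','t%s.png'%n)
a=cv2.resize(s['pixels'][100:200,340:440],None,fx=5,fy=5,interpolation=cv2.INTER_CUBIC);b=cv2.resize(t['pixels'][200:300,50:150],None,fx=3,fy=3,interpolation=cv2.INTER_CUBIC)
im=np.zeros((500,800,3),np.uint8);im[:,:500]=a;im[:300,500:]=b
cv2.imwrite('pics/l%s.png'%n,im[:,:,::-1])
E
python3 look.py 8; python3 tilt.py
```

```text
10.3 [0.48790508 0.36361936 0.32129653] [-3.13987815e+00 -1.15375816e-03  3.12544311e+00]
scene 150 tilt 25.55 gripcentre tool mm [-11.19 -19.48   1.76] med 1.22
top 9 tilt 22.38 gripcentre tool mm [-11.67 -14.72  -0.16] med 0.2
wrist 2019 tilt 24.62 gripcentre tool mm [ -8.88 -16.96  -2.12] med 0.44Traceback (most recent call last):
  File "look.py", line 4, in <module>
    o=r.get_obs();print(o['time_s'],o['tcp_pos'].round(4),o['ee_rot'].round(4),o['finger_gap'].round(4),o['wrist_force'].round(1),o['moment'].round(2))
                                                                               ^^^^^^^^^^^^^^^^^^^^^
AttributeError: 'float' object has no attribute 'round'
```

```bash
sed -i "s/o\['finger_gap'\].round(4)/round(o['finger_gap'],4)/" look.py; python3 look.py 8
python3 - <<'E'
from h import *
# relative check in scene & top: predicted mouth ring and stopper drawn
E
```

```text
10.45 [0.4885 0.3637 0.3225] [3.1415e+00 4.0000e-04 3.1248e+00] 0.022 [ 0.5 -0.8 -0.2] [ 0.09  0.05 -0.02]
```

View pics/l8.png

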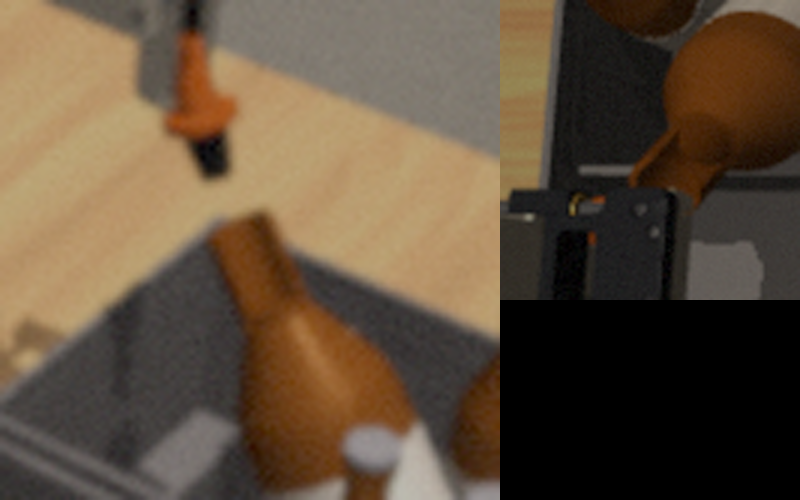

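The nose at (212,172) in the crop lines up with the mouth at (240,225). The nose-to-mouth offset, measured in the same camera, lies on the neck's axis within about 2 mm. Easing the nose in.

Request:
{"api": "step_arm", "payload": {
  "motion": [
    [[0, -0.023, 0, 0.033, 0], [0, -0.023, 0, 0.033, 0], [0, -0.023, 0, 0.033, 0], [0, -0.023, 0, 0.033, 0], [0, -0.023, 0, 0.033, 0]]
  ]
}}

```text
time_s: 11.05
tcp_pos: [0.5057, 0.3637, 0.2969]
ee_rot: [-3.141, -0.0, 3.125]
wrist_force: [0.3, -0.6, -0.6]
finger_gap: 0.0224
```

Request:
{"api": "step_arm", "payload": {
  "motion": [
    [[0, -0.015, 0, 0.022, 0], [0, -0.015, 0, 0.022, 0], [0, -0.015, 0, 0.022, 0], [0, 0, 0, 0, 0], [0, 0, 0, 0, 0]]
  ]
}}

```text
time_s: 11.55
tcp_pos: [0.5122, 0.3637, 0.2876]
ee_rot: [-3.142, -0.0, 3.125]
wrist_force: [0.4, 0.1, -1.6]
finger_gap: 0.022
```

```bash
python3 look.py 9; python3 tilt.py
```

```text
11.55 [0.5122 0.3637 0.2876] [-3.1416 -0.      3.1255] 0.022 [ 0.4  0.1 -1.6] [-0.02  0.    0.02]
11.65 [0.512121   0.36379106 0.28785545] [3.14131693e+00 2.22699738e-04 3.12562468e+00]
scene 224 tilt 30.48 gripcentre tool mm [-10.27 -16.99  -5.34] med 2.3
top 9 tilt 926.27 gripcentre tool mm [-5.63e+00 -2.52e+01 -1.00e-02] med 0.37
wrist 1619 tilt 24.6 gripcentre tool mm [ -8.24 -15.89  -1.78] med 0.45
```

View pics/l9.png

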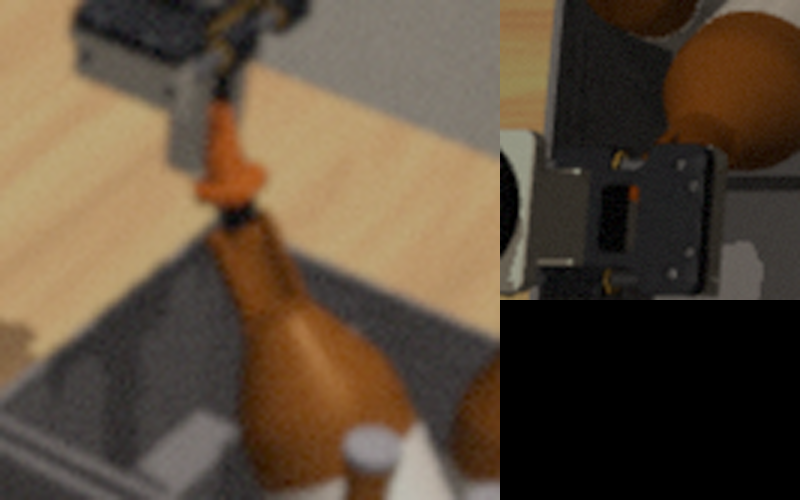

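The nose is about 12 mm inside with no contact force. From here a near-straight descent both inserts it and swings it the remaining 10°. I'll go gently.

Request:
{"api": "step_arm", "payload": {
  "motion": [
    [[0, 0, 0, 0.02, 0], [0, 0, 0, 0.02, 0], [0, 0, 0, 0.02, 0], [0, 0, 0, 0.02, 0], [0, 0, 0, 0, 0]]
  ]
}}

```text
time_s: 12.3
tcp_pos: [0.512, 0.3635, 0.275]
ee_rot: [-3.141, -0.001, 3.125]
wrist_force: [-0.0, 0.6, -0.7]
finger_gap: 0.0221
```

```bash
python3 look.py 10; python3 tilt.py
```

```text
12.3 [0.512  0.3635 0.275 ] [-3.1410e+00 -6.0000e-04  3.1255e+00] 0.0221 [-0.   0.6 -0.7] [0.06 0.01 0.04]
12.4 [0.51217676 0.36366079 0.27547895] [-3.14138075e+00 -1.29970860e-04  3.12543809e+00]
scene 270 tilt 36.42 gripcentre tool mm [-11.86 -16.34  -4.05] med 2.73
top 29 tilt 39.86 gripcentre tool mm [-18.6   -4.45   0.78] med 0.7
wrist 1615 tilt 24.61 gripcentre tool mm [ -8.42 -16.14  -0.64] med 0.45
```

View pics/l10.png

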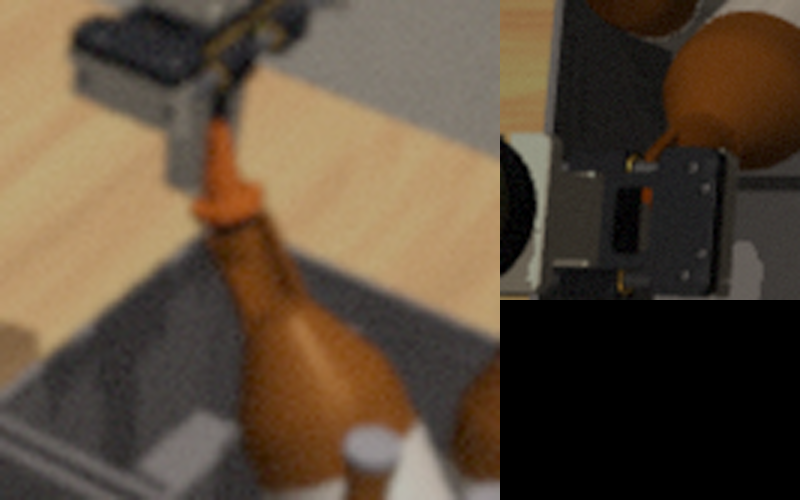

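Request:
{"api": "step_arm", "payload": {
  "motion": [
    [[0, 0, 0, 0.013, 0], [0, 0, 0, 0.013, 0], [0, 0, 0, 0.013, 0], [0, 0, 0, 0, 0], [0, 0, 0, 0, 0]]
  ]
}}

```text
time_s: 13.05
tcp_pos: [0.5125, 0.3637, 0.2698]
ee_rot: [3.141, 0.001, 3.125]
wrist_force: [0.5, 0.3, -0.1]
finger_gap: 0.0225
```

```bash
python3 look.py 11; python3 tilt.py; python3 plotxz.py p3.png
```

```text
13.05 [0.5125 0.3637 0.2698] [3.1415e+00 6.0000e-04 3.1253e+00] 0.0225 [ 0.5  0.3 -0.1] [ 0.08 -0.38 -0.02]
13.15 [0.51237726 0.36369254 0.2698297 ] [3.14150010e+00 4.27569688e-04 3.12544288e+00]
scene 275 tilt 40.27 gripcentre tool mm [-13.78 -15.45  -2.94] med 2.49
top 38 tilt 43.68 gripcentre tool mm [-12.68 -13.18   1.01] med 0.81
wrist 1964 tilt 26.5 gripcentre tool mm [ -8.76 -16.13  -0.76] med 0.43
```

View pics/l11.png

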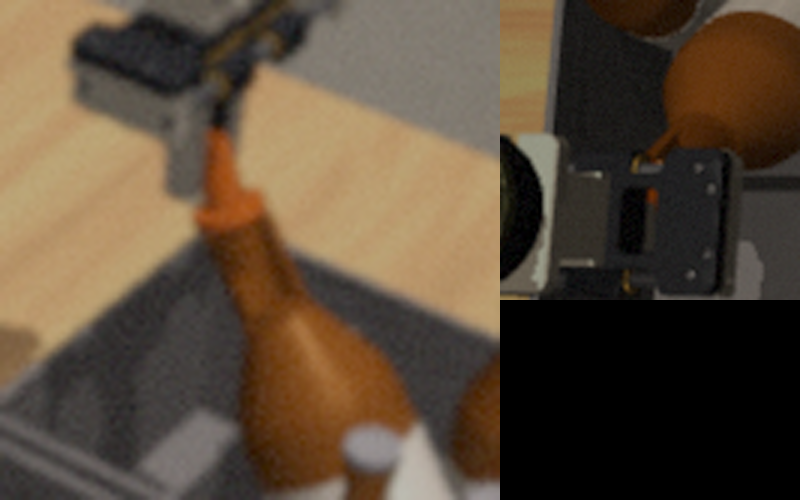

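Contact has begun: the flange touches the lip, the moment is −0.4 Nm, and the tilt is now 26.5°. Continuing slowly down and towards the robot.

Request:
{"api": "step_arm", "payload": {
  "motion": [
    [[0, 0.004, 0, 0.011, 0], [0, 0.004, 0, 0.011, 0], [0, 0.004, 0, 0.011, 0], [0, 0, 0, 0, 0], [0, 0, 0, 0, 0]]
  ]
}}

```text
time_s: 13.95
tcp_pos: [0.5104, 0.3638, 0.2649]
ee_rot: [3.141, 0.0, 3.126]
wrist_force: [2.6, 1.3, 2.0]
finger_gap: 0.0225
```

```bash
python3 look.py 12; python3 tilt.py; python3 plotxz.py p4.png
```

```text
13.95 [0.5104 0.3638 0.2649] [3.1414e+00 3.0000e-04 3.1256e+00] 0.0225 [2.6 1.3 2. ] [ 0.15 -0.66 -0.01]
14.05 [0.51041603 0.36378104 0.26482209] [3.14151328e+00 1.52823505e-04 3.12553110e+00]
scene 271 tilt 43.77 gripcentre tool mm [-14.03 -18.31  -3.79] med 2.37
top 58 tilt 47.37 gripcentre tool mm [-13.16 -15.68   0.97] med 0.81
wrist 2039 tilt 29.36 gripcentre tool mm [-12.67 -18.02  -1.71] med 0.42
```

View pics/l12.png

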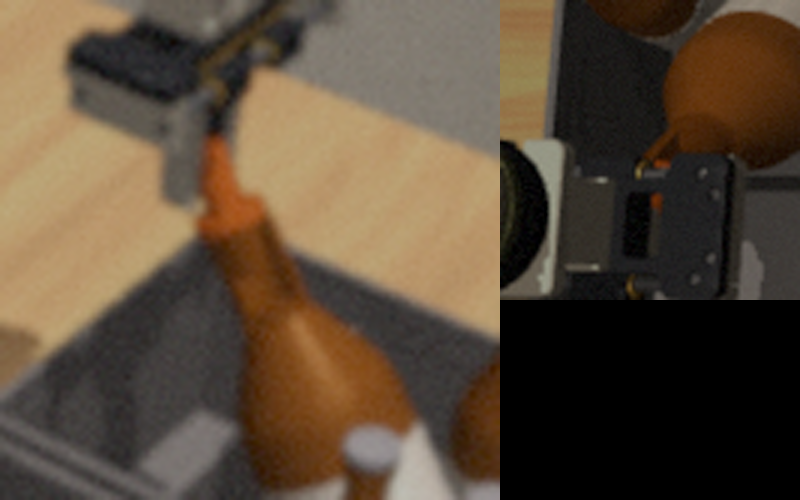

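View pics/p4.png

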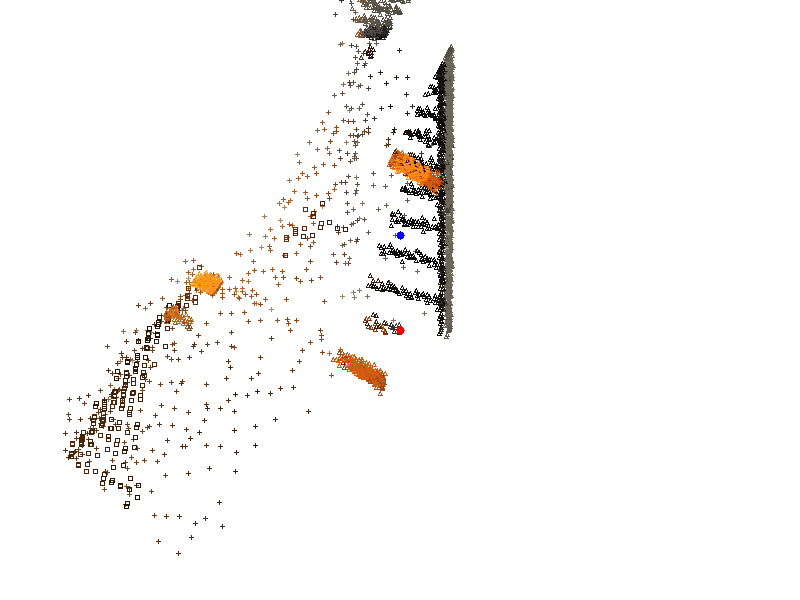

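It is swinging in as planned: tilt 29.4°, force about 3 N. Continuing.

Request:
{"api": "step_arm", "payload": {
  "motion": [
    [[0, 0.006, 0, 0.009, 0], [0, 0.006, 0, 0.009, 0], [0, 0.006, 0, 0.009, 0], [0, 0, 0, 0, 0], [0, 0, 0, 0, 0]]
  ]
}}

```text
time_s: 14.85
tcp_pos: [0.5074, 0.3638, 0.2606]
ee_rot: [-3.141, -0.0, 3.126]
wrist_force: [1.9, 0.1, 1.9]
finger_gap: 0.022
```

```bash
python3 look.py 13; python3 tilt.py|grep wrist
```

```text
14.85 [0.5074 0.3638 0.2606] [-3.1414e+00 -3.0000e-04  3.1257e+00] 0.022 [1.9 0.1 1.9] [ 0.26 -0.42 -0.02]
wrist 2282 tilt 56.6 gripcentre tool mm [ -8.72 -16.44  -0.99] med 1.38
```

View pics/l13.png

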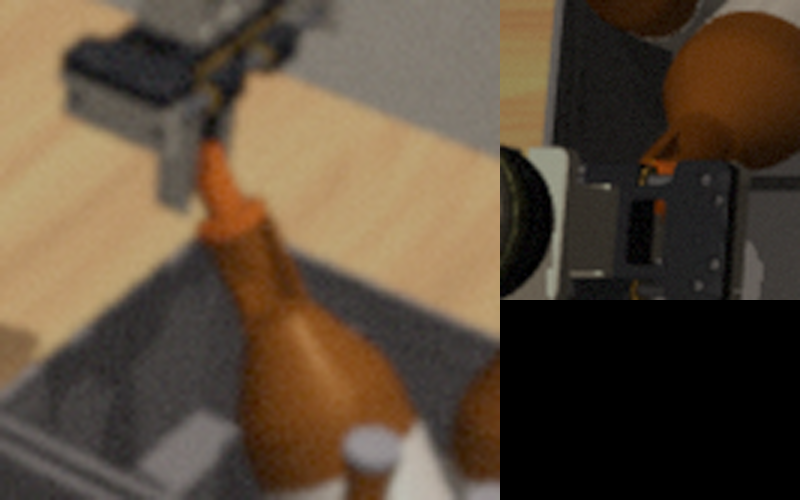

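```bash
cat > face.py <<'E'
from h import *
import sys
o=r.get_obs();tcp=o['tcp_pos'];Rm=R.from_euler('xyz',o['ee_rot']).as_matrix()
c=snap('wrist',sys.argv[1]);L=((pts(c)-tcp)@Rm)*1000
h=cv2.cvtColor(c['pixels'],cv2.COLOR_RGB2HSV);org=(h[...,0]<17)&(h[...,1]>170)&(h[...,2]>70)
for nm,m in(('flange',org&(L[...,2]>-2)&(L[...,2]<25)&(abs(L[...,0])<22)&(abs(L[...,1])<20)),('griptop',org&(L[...,2]<-22)&(L[...,2]>-50)&(abs(L[...,0])<20)&(abs(L[...,1])<13))):
    p=L[m]
    if len(p)<30: print(nm,len(p));continue
    for _ in range(4):
        A=np.c_[p[:,:2],np.ones(len(p))];q=np.linalg.lstsq(A,p[:,2],rcond=None)[0];e=A@q-p[:,2];k=abs(e)<max(2*e.std(),.3);p=p[k]
    print(nm,len(p),'slope x %.1f y %.1f deg'%tuple(np.degrees(np.arctan(q[:2]))),'z0 %.1f'%q[2],p.mean(0).round(1),'std',e.std().round(2))
E
python3 face.py w13.png; python3 plotxz.py p5.png
```

```text
flange 196 slope x 34.1 y -0.2 deg z0 15.0 [-9.8 -1.2  8.4] std 0.66
griptop 943 slope x 34.0 y -0.3 deg z0 -33.5 [  2.1  -1.4 -32.1] std 0.6
```

View pics/w13.png

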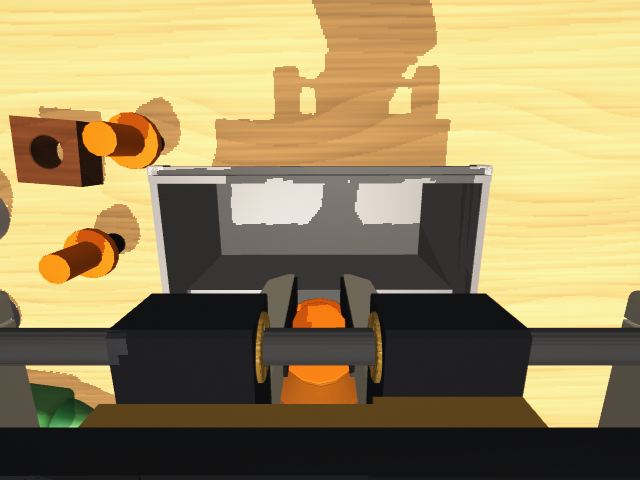

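View pics/p5.png

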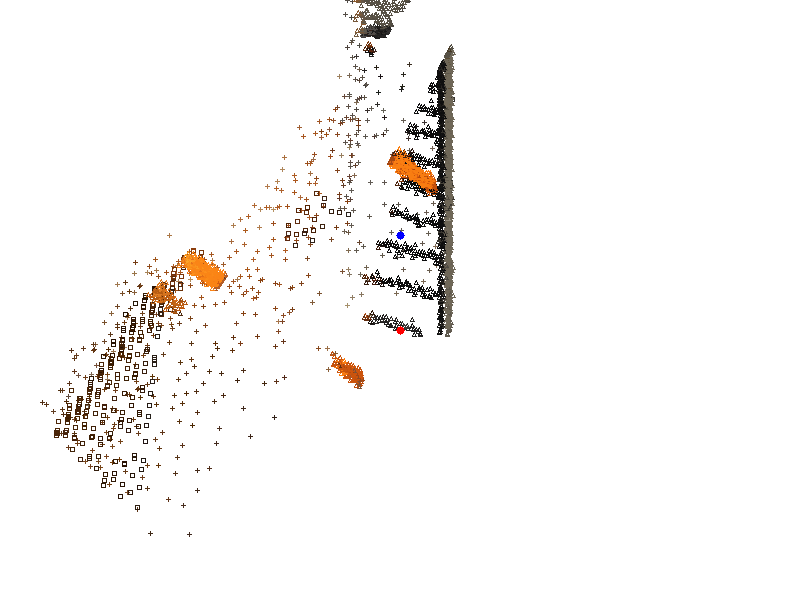

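The tilt is now 34°, with the flange and grip-top faces agreeing. The flange's top face lies about 7.9 mm out from the lip plane, against a nominal 8 mm, so it is practically seated. A gentle press along the neck axis should confirm contact.

Request:
{"api": "step_arm", "payload": {
  "motion": [
    [[0, -0.003, 0, 0.006, 0], [0, -0.003, 0, 0.006, 0], [0, 0, 0, 0, 0], [0, 0, 0, 0, 0], [0, 0, 0, 0, 0]]
  ]
}}

```text
time_s: 15.8
tcp_pos: [0.5078, 0.364, 0.2603]
ee_rot: [3.141, -0.001, 3.126]
wrist_force: [-4.8, -0.8, 13.7]
finger_gap: 0.0219
```

```bash
python3 look.py 14; python3 face.py w14.png; python3 -c "
from h import *
print(r.get_obs()['wrist_force'],r.get_obs()['moment'])"
```

```text
15.8 [0.5078 0.364  0.2603] [ 3.1407e+00 -8.0000e-04  3.1258e+00] 0.0219 [-4.8 -0.8 13.7] [-0.24  0.78  0.  ]
flange 183 slope x 34.5 y 0.5 deg z0 15.2 [-9.9 -1.5  8.4] std 0.63
griptop 953 slope x 32.5 y -0.1 deg z0 -33.5 [  2.1  -1.5 -32.2] std 0.6
[-4.3337669  -1.65130651 13.89081499] [-0.16936224  0.84960805 -0.06203742]
```

The press stops hard at about 14 N, directed out along the neck, and the TCP no longer advances, so the flange is bearing on the lip. I'll nudge it once towards the low side to close any remaining wedge, then look.

Request:
{"api": "step_arm", "payload": {
  "motion": [
    [[0, 0.005, 0, 0.003, 0], [0, 0.005, 0, 0, 0], [0, 0, 0, 0, 0], [0, 0, 0, 0, 0], [0, 0, 0, 0, 0]]
  ]
}}

```text
time_s: 16.45
tcp_pos: [0.5072, 0.364, 0.26]
ee_rot: [3.14, 0.001, 3.125]
wrist_force: [-2.6, -1.0, 12.9]
finger_gap: 0.0219
```

```bash
python3 look.py 15; python3 face.py w15.png; python3 - <<'E'
from h import *
s=dict(np.load('pics/s15.npz'));t=dict(np.load('pics/t15.npz'))
cv2.imwrite('pics/z15.png',cv2.resize(s['pixels'][125:165,370:410],None,fx=15,fy=15,interpolation=cv2.INTER_CUBIC)[:,:,::-1])
E
```

```text
16.45 [0.5072 0.364  0.26  ] [3.1403e+00 9.0000e-04 3.1255e+00] 0.0219 [-2.6 -1.  12.9] [-0.14  0.18 -0.  ]
flange 176 slope x 32.0 y -0.1 deg z0 14.6 [-10.2  -1.3   8.2] std 0.69
griptop 948 slope x 34.6 y -0.2 deg z0 -33.6 [  2.1  -1.5 -32.2] std 0.63
```

View pics/z15.png

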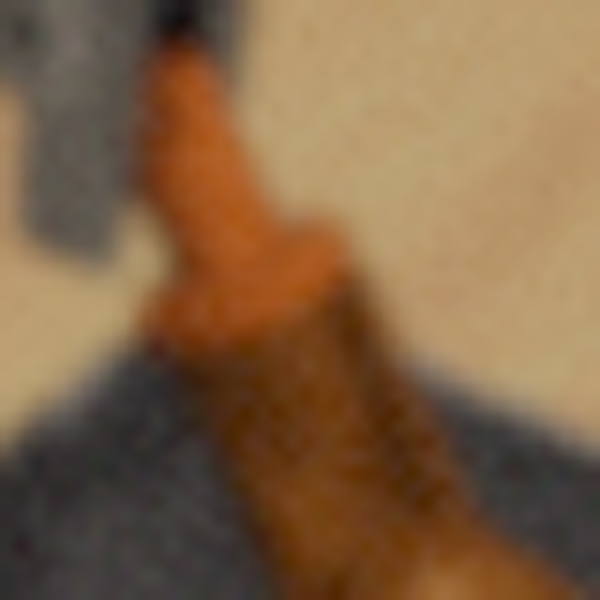

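The enlarged view shows the orange flange square on the brown lip, from about (150,320) to (345,250), with no black rubber visible in between. I'll ease off the press and then let go.

Request:
{"api": "step_arm", "payload": {
  "motion": [
    [[0, 0, 0, -0.006, 0], [0, 0, 0, -0.003, 0], [0, 0, 0, 0, 0], [0.5, 0, 0, 0, 0], [0.5, 0, 0, 0, 0]]
  ]
}}

```text
time_s: 17.1
tcp_pos: [0.5063, 0.3633, 0.2591]
ee_rot: [-3.14, -0.002, 3.126]
wrist_force: [0.8, -1.2, 0.1]
finger_gap: 0.0334
```

Request:
{"api": "step_arm", "payload": {
  "motion": [
    [[0.6, 0, 0, 0, 0], [0.6, 0, 0, 0, 0], [0.6, 0, 0, 0, 0], [0.6, 0, 0, 0, 0], [0.6, 0, 0, 0, 0]]
  ]
}}

```text
time_s: 17.6
tcp_pos: [0.507, 0.3637, 0.2598]
ee_rot: [-3.141, -0.0, 3.126]
wrist_force: [-0.5, 0.4, 0.9]
finger_gap: 0.0559
```

```bash
python3 look.py 16; python3 face.py w16.png
```

```text
17.6 [0.507  0.3637 0.2598] [-3.1415e+00 -1.0000e-04  3.1255e+00] 0.0559 [-0.5  0.4  0.9] [ 0.04  0.03 -0.04]
flange 536 slope x 34.8 y -0.2 deg z0 15.2 [-14.3  -0.8   5.2] std 0.64
griptop 858 slope x 33.4 y -0.2 deg z0 -33.5 [  1.7  -1.3 -32.4] std 0.61
```

View pics/l16.png

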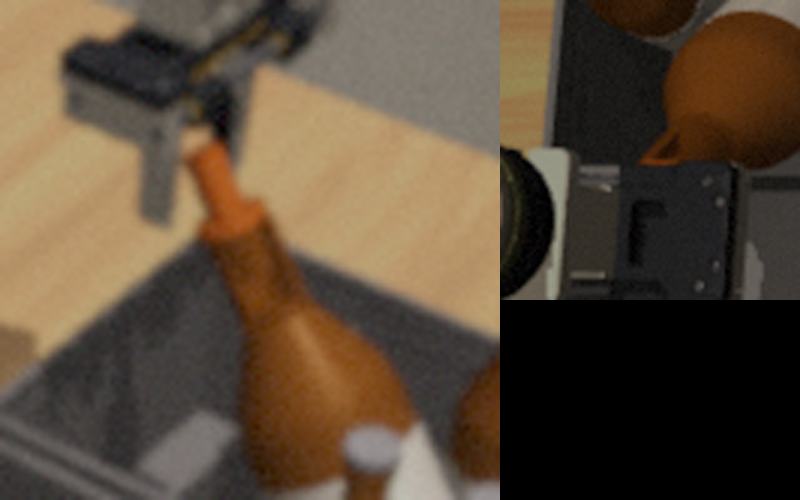

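View pics/w16.png

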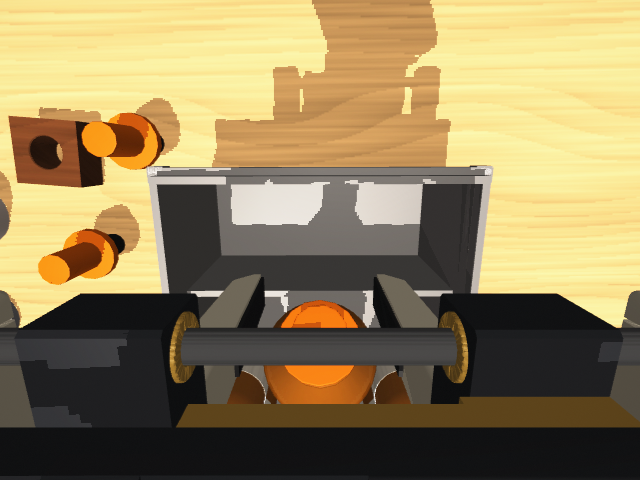

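Released. It stays seated at about 34–35°, with the grip and flange at (320,345) clear of both fingers. Retreating straight up, then back.

Request:
{"api": "step_arm", "payload": {
  "motion": [
    [[0.8, 0, 0, 0, 0], [0.8, 0, 0, -0.1, 0], [0.8, 0, 0, -0.2, 0], [0.8, 0, 0, -0.25, 0], [0.8, 0, 0, -0.25, 0]]
  ]
}}

```text
time_s: 18.25
tcp_pos: [0.5068, 0.3635, 0.3811]
ee_rot: [-3.141, -0.0, 3.125]
wrist_force: [0.2, 0.6, -0.3]
finger_gap: 0.0744
```

Request:
{"api": "step_arm", "payload": {
  "motion": [
    [[0.8, 0, -0.25, 0, 0], [0.8, 0, -0.3, 0, 0], [0.8, 0, -0.3, 0, 0], [0.8, 0, -0.2, 0, 0], [0.8, 0, 0, 0, 0]]
  ]
}}

```text
time_s: 18.75
tcp_pos: [0.5048, 0.2013, 0.3807]
ee_rot: [-3.141, 0.001, 3.119]
wrist_force: [-0.6, 0.1, -0.3]
finger_gap: 0.0744
```

Request:
{"api": "step_arm", "payload": {
  "motion": [
    [[0.8, 0, 0, 0, 0], [0.8, 0, 0, 0, 0], [0.8, 0, 0, 0, 0], [0.8, 0, 0, 0, 0], [0.8, 0, 0, 0, 0]]
  ]
}}

```text
time_s: 19.25
tcp_pos: [0.5045, 0.207, 0.3797]
ee_rot: [-3.141, -0.0, 3.127]
wrist_force: [0.7, -1.1, -0.0]
finger_gap: 0.0744
```

```bash
python3 look.py 17; cat > seat.py <<'E'
from h import *
from tilt import sdf
from scipy.optimize import least_squares
for nm,M in(('t17',[.5385,.3637,.258]),('s17',[.543,.3652,.258])):
    c=dict(np.load('pics/%s.npz'%nm));P=pts(c)
    M=np.array(M);az=np.radians(179);
    d=np.array([np.sin(np.radians(35))*np.cos(az),np.sin(np.radians(35))*np.sin(az),np.cos(np.radians(35))])
    v=(P-M)*1000;S=v@d;rr=np.linalg.norm(v-S[...,None]*d,axis=-1)
    m=(S>3)&(S<60)&(rr<32)&(c['z_map']>0);p=P[m]*1000
    def f(q):
        D=np.array([np.sin(q[0])*np.cos(q[1]),np.sin(q[0])*np.sin(q[1]),np.cos(q[0])])
        w=p-q[2:5];s=w@D;r_=np.linalg.norm(w-s[:,None]*D,axis=1);return sdf(s+32,r_)
    b=least_squares(f,[np.radians(35),az,*(M*1000)],loss='soft_l1',f_scale=1.5)
    e=b.x[2:]-M*1000
    print(nm,len(p),'tilt %.1f az %.1f'%tuple(np.degrees(b.x[:2])),'seat-mouth along axis %.1f, offset'%(e@d),(e).round(1),'med',np.median(abs(b.fun)).round(2))
E
python3 seat.py
```

```text
19.25 [0.5045 0.207  0.3797] [-3.1413e+00 -2.0000e-04  3.1266e+00] 0.0744 [ 0.7 -1.1 -0. ] [0.01 0.01 0.  ]
t17 0 tilt 35.0 az 179.0 seat-mouth along axis 0.0, offset [0. 0. 0.] med nan
s17 193 tilt 35.1 az 179.8 seat-mouth along axis 3.1, offset [-3.7  0.1  1.1] med 1.22
  return _methods._mean(a, axis=axis, dtype=dtype,
  ret = ret.dtype.type(ret / rcount)
```

View pics/l17.png

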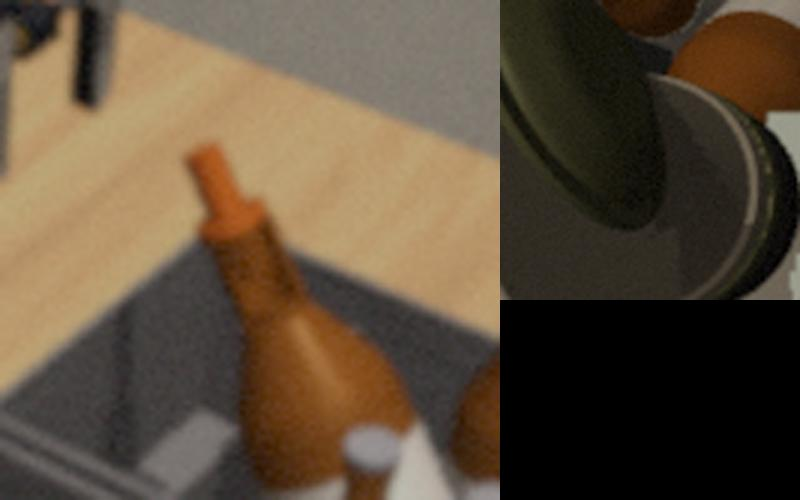

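View pics/t17.png

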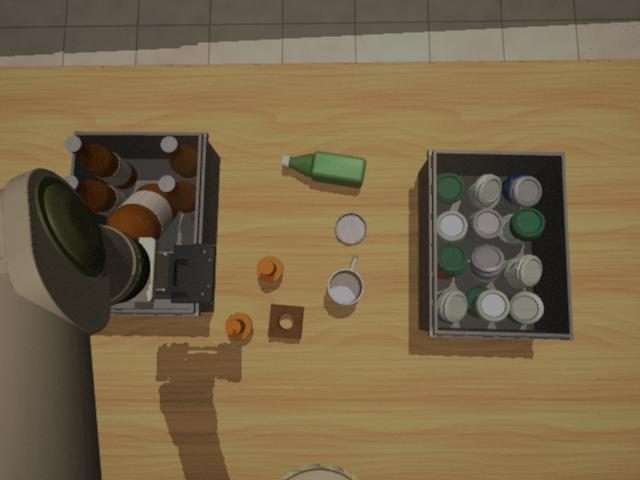

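Scene tilt is 35.1°. Its seat depth reading of +3 mm is suspect, because the scene fit of the mouth was noisy. I'll move the arm out of the top camera's view and check more carefully.

Request:
{"api": "step_arm", "payload": {
  "motion": [
    [[0.8, 0, -0.25, 0, 0], [0.8, 0, -0.3, 0, 0], [0.8, 0, -0.3, 0, 0], [0.8, 0, -0.3, 0, 0], [0.8, 0, -0.3, 0, 0]]
  ]
}}

```text
time_s: 19.85
tcp_pos: [0.5008, -0.0128, 0.3801]
ee_rot: [3.141, 0.001, 3.126]
wrist_force: [0.3, -0.2, -0.2]
finger_gap: 0.0745
```

Request:
{"api": "step_arm", "payload": {
  "motion": [
    [[0.8, 0, -0.3, 0, 0], [0.8, 0, -0.2, 0, 0], [0.8, 0, 0, 0, 0], [0.8, 0, 0, 0, 0], [0.8, 0, 0, 0, 0]]
  ]
}}

```text
time_s: 20.35
tcp_pos: [0.5, -0.0849, 0.3798]
ee_rot: [3.141, -0.0, 3.127]
wrist_force: [-0.4, -0.4, 0.4]
finger_gap: 0.0745
```

```bash
python3 look.py 17; sed -i 's/for nm,M in.*/for nm,M in(("t17",[.5385,.3637,.258]),("s17",[.543,.3652,.258]),("s17",[.540,.3650,.258])):/' seat.py; python3 seat.py
python3 - <<'E'
from h import *
# lip/flange gap: radius profile along axis in both cameras
for nm,M in(('t17',[.5385,.3637,.258]),('s17',[.5415,.3650,.258])):
    c=dict(np.load('pics/%s.npz'%nm));P=pts(c);M=np.array(M);az=np.radians(179);t=np.radians(35)
    d=np.array([np.sin(t)*np.cos(az),np.sin(t)*np.sin(az),np.cos(t)])
    v=(P-M)*1000;S=v@d;rr=np.linalg.norm(v-S[...,None]*d,axis=-1)
    h=cv2.cvtColor(c['pixels'],cv2.COLOR_RGB2HSV)
    for lo in range(-16,56,4):
        m=(S>lo)&(S<=lo+4)&(rr<30)
        if m.sum()>2: print(nm,lo,m.sum(),np.percentile(rr[m],[10,50,90]).round(1),np.median(c['pixels'][m],0))
t=dict(np.load('pics/t17.npz'))['pixels'];s=dict(np.load('pics/s17.npz'))['pixels']
a=cv2.resize(t[235:295,80:140],None,fx=6.6,fy=6.6,interpolation=cv2.INTER_CUBIC);b=cv2.resize(s[120:180,365:425],None,fx=6.6,fy=6.6,interpolation=cv2.INTER_CUBIC)
cv2.imwrite('pics/z17.png',np.hstack([a,b])[:,:,::-1])
E
```

```text
20.35 [ 0.5    -0.0849  0.3798] [ 3.1412e+00 -2.0000e-04  3.1271e+00] 0.0745 [-0.4 -0.4  0.4] [0.04 0.03 0.01]
t17 631 tilt 34.9 az 179.2 seat-mouth along axis 0.1, offset [-1.8 -0.2 -1.1] med 0.57
s17 193 tilt 35.7 az 176.5 seat-mouth along axis 3.5, offset [-4.2 -0.7  1.3] med 1.22
s17 182 tilt 34.2 az 178.6 seat-mouth along axis 1.6, offset [-1.7  0.2  0.8] med 1.14
t17 -16 32 [20.1 20.8 21.7] [57.  29.5  7. ]
t17 -12 40 [19.9 20.8 21.5] [55.  27.5  5.5]
t17 -8 37 [19.8 20.5 22. ] [56. 31.  7.]
t17 -4 34 [19.4 20.7 21.7] [73.5 36.   8. ]
t17 0 43 [19.4 20.8 22.5] [98. 43.  8.]
t17 4 130 [12.6 18.  21.4] [134.5  58.   12. ]
t17 8 148 [11.  17.1 21.7] [132.5  58.   13. ]
t17 12 21 [ 9.9 11.4 12.7] [89. 39.  9.]
t17 16 22 [ 9.6 10.6 12.4] [109.  47.   8.]
t17 20 23 [ 9.1 11.  12.6] [105.  45.   8.]
t17 24 24 [ 9.5 11.7 12.6] [96.5 40.   8. ]
t17 28 22 [ 9.3 11.  12.8] [100.5  40.    6. ]
t17 32 26 [ 9.1 11.  12.6] [90.  39.5  7. ]
t17 36 23 [ 9.4 10.4 12.2] [109.  48.   9.]
t17 40 20 [ 9.8 11.1 12.9] [84.  35.   6.5]
t17 44 88 [ 4.4  9.9 12.4] [135.  58.  12.]
t17 48 74 [ 3.9  8.4 12. ] [136.  59.  13.]
s17 -16 19 [17.4 20.6 23.3] [101.  59.  23.]
s17 -12 17 [16.9 19.9 22.9] [104.  59.  21.]
s17 -8 24 [16.9 20.  24.2] [106.   56.   19.5]
s17 -4 17 [17.9 19.9 23.8] [104.  56.  25.]
s17 0 23 [16.3 21.  25.3] [140.  73.  28.]
s17 4 24 [17.9 19.9 22.3] [166.5  89.5  33.5]
s17 8 35 [11.  17.5 22.9] [169.  90.  36.]
s17 12 13 [ 7.7 10.8 12.8] [171.  88.  30.]
s17 16 11 [10.  11.  13.9] [174.  91.  32.]
s17 20 10 [ 7.   9.9 15. ] [174.5  91.   37. ]
s17 24 13 [ 8.6 11.3 12. ] [163.  86.  34.]
s17 28 8 [ 6.8 11.2 13.9] [173.   90.5  39.5]
s17 32 16 [ 9.  11.3 14.2] [171.5  91.   38. ]
s17 36 8 [ 7.6 12.7 14.4] [162.   82.5  31. ]
s17 40 14 [ 6.5  9.5 12.6] [162.5  86.   31. ]
s17 44 14 [ 7.9 10.5 11.7] [174.   93.   37.5]
s17 48 16 [ 5.4  8.4 14.6] [171.  104.5  60. ]
```

View pics/z17.png

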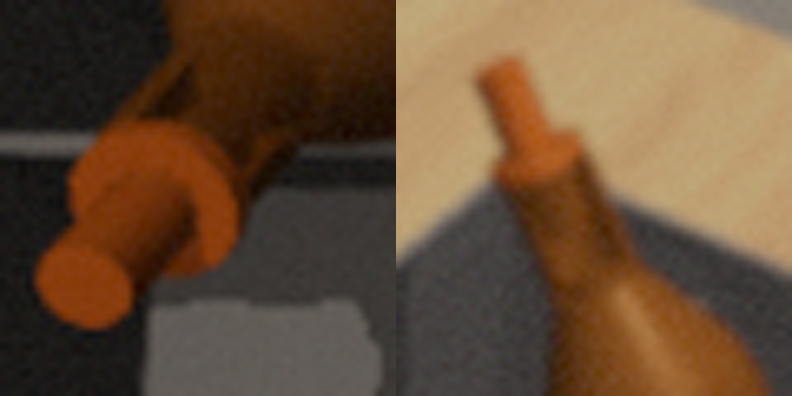

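View pics/t17.png

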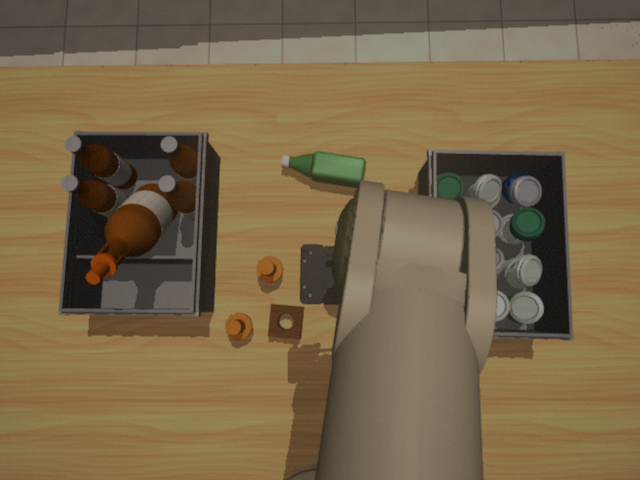

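The top camera gives a tilt of 34.9°, azimuth 179.2°, and the seat 0.1 mm from the lip plane, with about 2 mm of sideways play in the bore. The stopper is home, and the bystanders were in their original places in the earlier clear top view. The gripper hangs free at z = 0.38. Handing in.

```bash
python3 -c "
from h import *
print(r.job_done())"
```

```text
the job is handed in; nothing more can be done
None
```

The orange-handled stopper from the drying block is in the flagon's neck with its flange on the lip. I let go of it there, and the job is handed in at about 20.4 s of robot time.

**How it went:** The tool can only point down, so I gripped the stopper and tilted it about 25° in the jaws against the block's rim. I then turned it to face the neck and lowered the nose in, and the lip swung it the remaining 10°. A gentle press stopped firm at about 14 N, the most I saw on the wrist. I eased off before opening the fingers and retreated straight up.

**Last checks after release:**

| Check | Top camera | Scene camera |
|---|---|---|
| Tilt (nominal 35°) | 34.9° | 34.2–35.7° |
| Azimuth (estimated 179°) | 179.2° | 176.5–178.6° |
| Flange underside from lip plane | 0.1 mm | 1.6–3.5 mm |
| Sideways offset in the bore | about 2 mm | not measured separately |

- **Disagreement:** The two cameras differ on the seat depth. I trust the top view, because the scene fit of the mouth was noisy and depended on which mouth estimate I used. The hard stop under the press and the close-ups, which show no black rubber between flange and lip, also support it being flush.
- **Bystanders:** The mug, the jar lid and the green bottle were in their original places in the top view just after I let go. In the very last picture the arm hid the mug and the jar lid; it passed over them with the fingers about 0.38 m up.
- **Robot:** It ended holding still, clear of everything.

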